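Load the warming shelf with sample jars and set its dial

ROBOT

A 6-joint arm with a two-finger parallel gripper is mounted at the origin on the work surface. World frame = base frame: x ahead of the robot, y to its left, z up, the work surface at z = 0. Lengths are in m, angles in degrees, forces in N, time in s.
With the tool pointing down it reaches from about 0.35 to 0.975 m from the base axis. Payload 4.9 kg.
Tool frame: the origin (TCP) lies midway between the tips of the shut fingers; the grasp point (between the pads) lies 19 mm behind it; y points along the fingers, x is the direction in which the jaws open and shut, and the axes are right-handed (so a half turn about y gives the same grasp; the last joint's range is limited). The gripper opens to 85 mm and grips with 20 to 120 N. Pads are 22 mm wide; open, the fingers measure 114 mm over their backs; the gripper's body (76 mm by 85 mm) begins 54 mm behind the grasp point. The pads swing forward as they close: fully open they stand 13 mm farther back than shut.
Start: joints at [59.702, 3.019, 92.412, -0, 84.569, -6.818], TCP at [0.249, 0.573, 0.231] pointing down, gripper open.
Joint ranges: [-172.51, 172.51], [-57.92, 126.97], [3.15, 148.05], [-58.71, 238.71], [5.1, 150.11], [-179.66, 179.66]. Speed limits (degrees/s): [147.25, 147.25, 180, 180, 180, 180].

INTERFACE

Orientations are given as [roll, pitch, yaw] about the fixed x, y, z axes, in that order (R = Rz(yaw) Ry(pitch) Rx(roll)).
In Python, from plant import arm gives the robot as it stands. The module is installed in compiled form; this text tells all that it offers.
- The arm moves only by the shell command python3 -m crank 'ROWS' [FORCE]. ROWS is JSON, a list of rows, each a list of 7 numbers: the shift along the tool's x, y, z in cm, then the turn, a rotation vector about the tool's x, y, z in degrees, then the gripper's target within -1 to 1 (fully open at 1, half-way at 0, shut at -1). A call has 1 to 20 rows; each row shifts and turns the pose as measured when the row begins, along the tool's axes as they then stand; what a row does not reach is not made up. A row lasts 1/12 s, in which the tool goes at most 41.7 mm and 7.16 degrees, less where a joint would pass 70% of its speed; a pose out of reach is approached as far as the arm can. A call with a gripper value outside its range is refused whole. The fingers move at their own pace and stop on an object; FORCE is the grip in N (left out, the last holds). Time passes only in rows, so rows that do not move let the fingers close. It gives the time, the measured TCP pose, the force and the opening at its end, in the units of the state.
- arm.sense(): the state, without advancing time (a new reading comes with each control period).
- arm.camera(name): name is "scene" or "top" or "wrist"; returns (picture, depth): 400x640x3 uint8, red, green, blue; 400x640 float32, m along the optical axis (not along the pixel's ray), 0 where there is no reading.
- arm.camera_info(name): a dict with "K" (3x3 intrinsics, pixels), "position" and "attitude" of the camera in the world. Camera axes: x right, y up, looking along -z (the intrinsics and any distortion apply to the point x, -y, -z); pixel columns grow to the right and rows downward; lengths in m; the calibration is good to about 2 mm. A picture is of the moment at which its call begins: read the wrist's pose just before it. camera_info takes no time and is no camera call; for the wrist camera it gives the pose at the moment of the call.
- arm.hand_in(): hands the job in, once; it reports no verdict.
Trained networks look in the newest picture that a camera, given by its name, has taken for a name from the list of things; names that differ only in an ending like _2 or _b are one class to them, and where a whole thing is asked for, a point or a joint stands for the part that bears it (a point fixed in the world has none). Each returns a list of dicts, best first, with "p" (0 to 1); they miss things now and then, are a little off and sometimes report something else, mostly with a low value. They report only what shows in the picture. A call takes as long as a camera call. They do not tell look-alikes from the thing itself.
- arm.spot_in(camera, target): "position" ([row, column] in pixels, amid what is visible of it).
- arm.silhouettes(camera, target): "mask" (400x640 bool, what is visible of it) and "position" ([row, column] in pixels, amid what is visible of it).
The state is a dict: "t": time; "qpos": joint angles; "joint_vel": joint speeds; "tau": joint torques, N m; "position": TCP position; "ee_rot": TCP orientation; "force": force on the tool from outside, world axes, zero at the start; "torque": the same for the moment, N m; "grip_width": opening from 0.0 (shut) to 1.0 (fully open).
Only numpy, scipy, OpenCV 4.12 (cv2) and the standard library are available. Lean on these libraries where they do the work, as an engineer would, in place of code of your own. Each camera call takes 0.05 s, during which the arm holds its last target.

TASK

Turn the warming shelf's dial fully off while the shelf is still empty, then stand all the sample jars upright on the printed circles of the shelf, tall jars in the back row and short jars in the front row, each centred on its circle and each row filled without gaps from the end farthest from the dial. With all the jars in place and the dial still off, turn the dial until its pointer lines up with the black set-point tab; leave the beaker, the wash bottle and the mouse alone.

Things in the scene. Friction and masses are not known exactly. Their poses are not given: they have to be found in the camera images.
- tall1: tall amber glass sample jar with white screw cap, a plain cylinder 40 mm in diameter and 80 mm high including the cap (cap 34 mm in diameter, top 14 mm); origin at the centre of its underside, z up through the cap. About 160 g. Starts upright on the bench. Two or three tall jars are present; an absent one reads None from the start.
- tall2: tall amber glass sample jar with white screw cap, a plain cylinder 40 mm in diameter and 80 mm high including the cap (cap 34 mm in diameter, top 14 mm); origin at the centre of its underside, z up through the cap. About 160 g. Starts upright on the bench. Two or three tall jars are present; an absent one reads None from the start.
- tall3: tall amber glass sample jar with white screw cap, a plain cylinder 40 mm in diameter and 80 mm high including the cap (cap 34 mm in diameter, top 14 mm); origin at the centre of its underside, z up through the cap. About 160 g. Starts upright on the bench. Two or three tall jars are present; an absent one reads None from the start.
- short1: short, wide amber glass sample jar with white screw cap, 46 mm in diameter and 48 mm high including the cap (cap 40 mm in diameter, top 14 mm); origin at the centre of its underside, z up. About 120 g. Starts upright on the bench. Two or three short jars are present; an absent one reads None from the start.
- short2: short, wide amber glass sample jar with white screw cap, 46 mm in diameter and 48 mm high including the cap (cap 40 mm in diameter, top 14 mm); origin at the centre of its underside, z up. About 120 g. Starts upright on the bench. Two or three short jars are present; an absent one reads None from the start.
- short3: short, wide amber glass sample jar with white screw cap, 46 mm in diameter and 48 mm high including the cap (cap 40 mm in diameter, top 14 mm); origin at the centre of its underside, z up. About 120 g. Starts upright on the bench. Two or three short jars are present; an absent one reads None from the start.
- unit: fixed low white instrument, the warming shelf: 200 (x) by 340 (y) by 40 mm high. Origin: centre of its underside; x to its back, away from the robot, y to the robot's left; turned by its yaw. Its flat top, 40 mm high, is the shelf: an aluminium plate with six printed circles in two rows, and the dial at the right (-y) end. A lip 18 mm high runs along the top from x = 94 to 100 mm.
- back1 (a point): centre of a printed circle, 48 mm in diameter, on the shelf top (height 40 mm): back row, farther from the robot, 42 mm behind the shelf's origin; place 1 of 3, the end farthest from the dial (leftmost). Neighbours in a row are 56 mm apart, the two rows 84 mm apart.
- back2 (a point): centre of a printed circle, 48 mm in diameter, on the shelf top (height 40 mm): back row, farther from the robot, 42 mm behind the shelf's origin; place 2 of 3, the middle one. Neighbours in a row are 56 mm apart, the two rows 84 mm apart.
- back3 (a point): centre of a printed circle, 48 mm in diameter, on the shelf top (height 40 mm): back row, farther from the robot, 42 mm behind the shelf's origin; place 3 of 3, the end nearest the dial. Neighbours in a row are 56 mm apart, the two rows 84 mm apart.
- front1 (a point): centre of a printed circle, 54 mm in diameter, on the shelf top (height 40 mm): front row, nearer the robot, 42 mm in front of the shelf's origin; place 1 of 3, the end farthest from the dial (leftmost). Neighbours in a row are 56 mm apart, the two rows 84 mm apart.
- front2 (a point): centre of a printed circle, 54 mm in diameter, on the shelf top (height 40 mm): front row, nearer the robot, 42 mm in front of the shelf's origin; place 2 of 3, the middle one. Neighbours in a row are 56 mm apart, the two rows 84 mm apart.
- front3 (a point): centre of a printed circle, 54 mm in diameter, on the shelf top (height 40 mm): front row, nearer the robot, 42 mm in front of the shelf's origin; place 3 of 3, the end nearest the dial. Neighbours in a row are 56 mm apart, the two rows 84 mm apart.
- dial (a joint): angle of the thermostat dial in rad, 0 (off, end stop) to 3.6; grows as the dial turns clockwise seen from above. At 0 its white pointer faces the shelf's front (-x, the robot's side), at the long thick tick of the printed scale; the other ticks are 30 degrees apart. It stays where it is left (friction about 0.04 N m).
- dial_grip (a point): on the dial's vertical axis, 37 mm above the shelf top: where to pinch. The dial is a black disc 44 mm in diameter with an upright bar across it, 42 long, 14 thick, top 44 mm above the shelf top; the white line on half of the bar is the pointer. At angle 0 the bar lies along the shelf's x. This entry's axes turn with the dial; the pointer points to its -x.
- pointer (a point): point straight out from the dial's pointer, 44 mm from the dial's axis: the place on the scale that the pointer shows
- setmark (a point): the set-point rider: a small black tab (12 by 6 by 5 mm high) standing on the panel at the rim of the dial scale, at the temperature wanted. This point is 44 mm from the dial's axis, on the tab; its -x axis points from the dial's axis to the tab. Fixed during a run; the dial angle that meets it lies between 0.9 and 2.7 rad.
- beaker: bystander: empty glass beaker, 70 mm in diameter, 85 mm high; origin at the centre of its underside
- washbottle: bystander: white wash bottle, 60 mm in diameter, 150 mm high; origin at the centre of its underside
- mouse: bystander: black computer mouse, 105 by 62 by 30 mm high; origin at the centre of its underside
Mind the look-alikes: they are no part of the job. What is shaped like the short3 but red is not meant. Leave any blue look-alike of the tall2 alone.

How it is judged:
By the outcome, as a careful person would: the job done as asked, in the order asked, and still so for the second after the job is handed in, with the robot touching nothing.
Of tall1, tall2, tall3 only 2 to 3 are there at a start; the rules pass over those that are not, and their reading is None.
Of short1, short2, short3 only 2 to 3 are there at a start; the rules pass over those that are not, and their reading is None.
At some moment in a run one of short1, short2, short3 may be knocked a few centimetres aside while the robot is not near it.
It also fails if it takes over 210 s, if anything falls off the work surface, if the arm or the gripper's body presses on something with over 40 N, if the wrist force passes 120 N, or if a joint passes its speed limit or range.

## Working session

There is one attempt and no reset: what is moved stays moved. The work goes in short steps, Python scripts to look and compute and a shell command to move; the robot and the scene stay as the last step left them, time stands still between calls to the robot, and variables do not carry over. Pictures are saved under pics/ and viewed, and the job is handed in when it is done.

```bash
mkdir -p pics; ls
cat > h.py <<'E'
import numpy as np, cv2
from plant import arm
from scipy.spatial.transform import Rotation as R
def info(c):
    return arm.camera_info(c)
def att(i):
    a=np.array(i['attitude'],float)
    return a if a.shape==(3,3) else R.from_euler('xyz',a,degrees=True).as_matrix()
def px2w(i,r,c,d):
    K=np.array(i['K']); x=(c-K[0,2])/K[0,0]*d; y=(r-K[1,2])/K[1,1]*d
    return att(i)@np.array([x,-y,-d])+np.array(i['position'])
def px2z(i,r,c,z):
    p0=np.array(i['position']); v=px2w(i,r,c,1.0)-p0
    return p0+v*(z-p0[2])/v[2]
def save(n,im): cv2.imwrite('pics/'+n+'.png',im[:,:,::-1])
E
python3 - <<'E'
from h import *
print(arm.sense())
for c in ['scene','top','wrist']:
    i=info(c); print(c,i)
    im,d=arm.camera(c); save(c+'0',im); np.savez('/tmp/'+c+'0',im=im,d=d)
E
```

```text
pics
{'t': 0.0, 'qpos': array([ 5.97043084e+01,  3.05638775e+00,  9.24889901e+01, -4.41499696e-04,
        8.45696232e+01, -6.81777198e+00]), 'joint_vel': array([ 0.03684911, -0.04518266, -0.06447762, -0.04902751,  0.02846261,
       -0.0309941 ]), 'tau': array([ 4.83161548e-04, -3.93696105e+01, -3.70167732e+01, -9.64650849e-05,
        7.44146149e-03,  9.93608865e-06]), 'position': array([0.24868778, 0.57273454, 0.23010479]), 'ee_rot': array([-89.98678431,   0.11424   ,  66.52213573]), 'force': array([-0.42810824,  0.1766086 , -0.20176579]), 'torque': array([-0.01285892,  0.00790059, -0.01618126]), 'grip_width': 1.0003547872396819}
scene {'K': array([[393.17343786,   0.        , 320.88076286],
       [  0.        , 393.17343786, 202.50033563],
       [  0.        ,   0.        ,   1.        ]]), 'position': array([ 0.98028922, -0.39017821,  0.90759915]), 'attitude': array([36.22243518,  0.1464107 , 46.4995589 ])}
top {'K': array([[405.49765611,   0.        , 316.04107506],
       [  0.        , 405.49765611, 200.79782054],
       [  0.        ,   0.        ,   1.        ]]), 'position': array([0.35481083, 0.05202337, 1.13883138]), 'attitude': array([  8.282897  ,  -1.10016244, -90.14268447])}
wrist {'K': array([[332.06624669,   0.        , 320.86824409],
       [  0.        , 332.06624669, 205.62566318],
       [  0.        ,   0.        ,   1.        ]]), 'position': array([0.17983713, 0.60314517, 0.37262565]), 'attitude': array([-17.1754071 ,   0.09105186,  66.46066636])}
```

View pics/scene0.png

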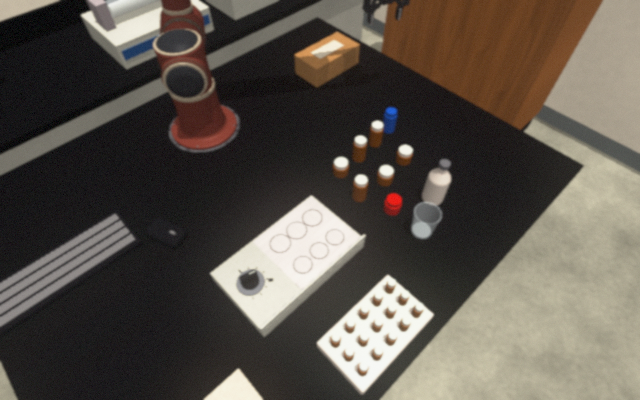

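View pics/top0.png

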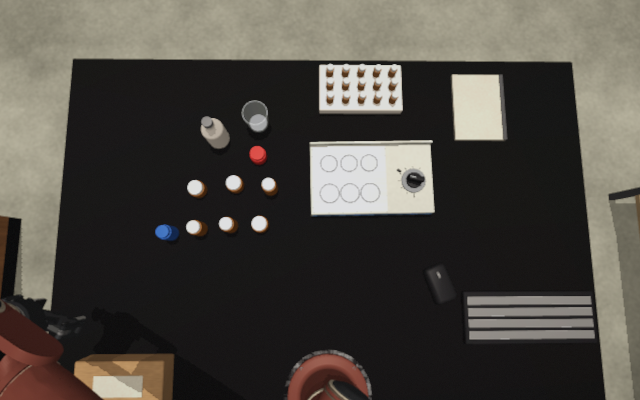

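View pics/wrist0.png

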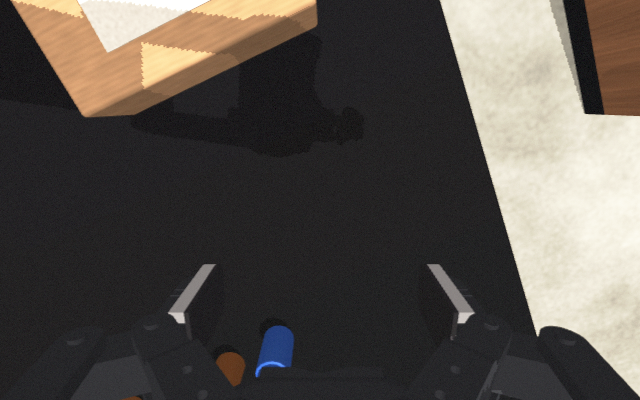

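The top view shows six jars: three tall, with caps near (196,228), (227,225) and (268,185), and three short, near (196,187), (233,184) and (260,223). It also shows a red look-alike at (258,155), a blue one at (166,232), and the shelf with its dial at (414,180). Next I'll localise them.

```bash
cat > loc.py <<'E'
from h import *
def jars(cam,name,H,rad,im,d,thr=0.3,n=9):
    # white cap top centre from depth points near z=H inside mask
    i=info(cam); out=[]
    for m in arm.silhouettes(cam,name)[:n]:
        if m['p']<thr: continue
        rr,cc=np.nonzero(m['mask']&(d>0))
        P=np.array([px2w(i,r,c,d[r,c]) for r,c in zip(rr,cc)])
        if len(P)<5: continue
        zt=np.percentile(P[:,2],95)
        # column: cap-top pixels -> intersect with plane z=H
        s=P[:,2]>zt-0.008
        Q=np.array([px2z(i,r,c,H) for r,c in zip(rr[s],cc[s])])
        col=im[rr[s],cc[s]].mean(0)
        (x,y),ra=cv2.minEnclosingCircle(Q[:,:2].astype(np.float32))
        out.append((round(m['p'],2),np.round(m['position']).astype(int),np.round(Q.mean(0)[:2],4),np.round([x,y,ra],4),round(zt,3),s.sum(),col.astype(int)))
    return out
E
python3 - <<'E'
from loc import *
for cam in ['top','scene']:
    im,d=arm.camera(cam)
    for n,H,r in [('tall1',.08,.017),('short1',.048,.02)]:
        print(cam,n)
        for o in jars(cam,n,H,r,im,d): print(*o)
    for n in ['dial','unit','setmark','beaker','washbottle','mouse']:
        i=info(cam)
        for m in arm.silhouettes(cam,n)[:2]:
            rr,cc=np.nonzero(m['mask']&(d>0)); P=np.array([px2w(i,r,c,d[r,c]) for r,c in zip(rr,cc)])
            print(n,round(m['p'],2),np.round(m['position']),P.mean(0).round(3),P.min(0).round(3),P.max(0).round(3))
im,d=arm.camera('top')
save('top_dial',cv2.resize(im[130:225,300:445],None,fx=5,fy=5,interpolation=cv2.INTER_CUBIC))
im,d=arm.camera('scene')
save('sc_dial',cv2.resize(im[190:335,205:370],None,fx=4,fy=4,interpolation=cv2.INTER_CUBIC))
E
```

```text
top tall1
0.77 [190 268] [0.5555 0.1579] [0.5553 0.1581 0.0169] 0.081 124 [215 215 215]
0.69 [233 168] [0.4298 0.4301] [0.4305 0.4298 0.0175] 0.081 143 [ 62 109 181]
0.55 [223 232] [0.4508 0.2671] [0.4509 0.2674 0.0169] 0.082 131 [214 214 213]
0.54 [227 196] [0.4422 0.3499] [0.4424 0.3502 0.0166] 0.081 126 [211 210 207]
0.51 [178 416] [ 0.5732 -0.2366] [ 0.572  -0.2362  0.0192] 0.085 76 [61 59 59]
top short1
0.78 [186 199] [0.552  0.3596] [0.5519 0.3596 0.0195] 0.05 157 [214 214 212]
0.7 [183 233] [0.5658 0.2556] [0.5655 0.2561 0.0199] 0.049 159 [215 215 215]
0.58 [222 260] [0.454  0.1843] [0.454  0.1843 0.02  ] 0.05 168 [216 216 216]
0.57 [152 260] [0.6478 0.1926] [0.6477 0.1926 0.0202] 0.049 156 [212  76  69]
dial 0.47 [179. 416.] [ 0.57  -0.236  0.066] [ 0.551 -0.257  0.047] [ 0.594 -0.218  0.087]
unit 0.93 [181. 369.] [ 0.58  -0.123  0.039] [ 0.477 -0.31  -0.006] [0.703 0.047 0.087]
unit 0.34 [189. 270.] [0.551 0.156 0.062] [ 0.537  0.138 -0.004] [0.578 0.184 0.084]
beaker 0.98 [115. 257.] [0.757 0.201 0.042] [ 0.717  0.163 -0.005] [0.809 0.249 0.09 ]
washbottle 0.93 [129. 217.] 
[... 983 characters left out ...]
50.] [ 0.58  -0.241  0.07 ] [ 0.566 -0.261  0.051] [ 0.593 -0.221  0.088]
dial 0.53 [158. 408.] [0.559 0.351 0.034] [ 0.532  0.336 -0.001] [0.577 0.379 0.053]
unit 0.75 [282. 246.] [ 0.58  -0.242  0.068] [ 0.565 -0.261  0.044] [ 0.594 -0.221  0.088]
beaker 0.78 [221. 424.] [0.751 0.197 0.053] [0.712 0.16  0.001] [0.786 0.29  0.09 ]
beaker 0.53 [262. 284.] [ 0.593 -0.139  0.041] [ 0.454 -0.296 -0.004] [0.684 0.07  0.088]
washbottle 0.65 [184. 438.] [0.71  0.292 0.086] [0.68  0.277 0.008] [0.734 0.323 0.154]
washbottle 0.33 [280. 249.] [ 0.58  -0.241  0.069] [ 0.562 -0.261  0.045] [ 0.594 -0.212  0.088]
mouse 0.82 [234. 166.] [ 0.3   -0.311  0.029] [ 0.243 -0.351  0.01 ] [ 0.348 -0.269  0.041]
```

View pics/top_dial.png

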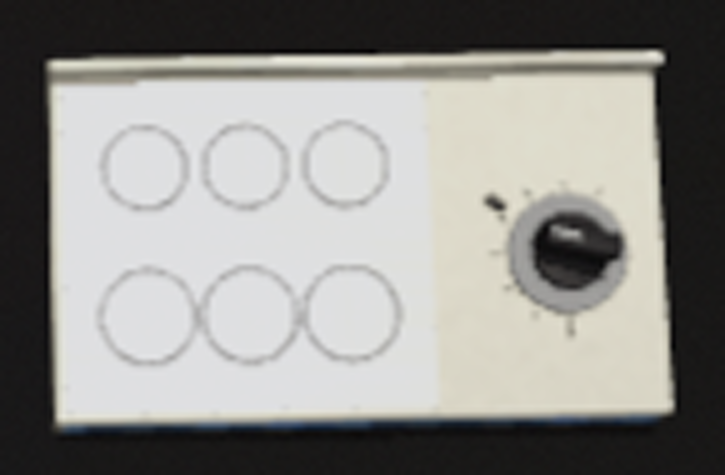

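View pics/sc_dial.png

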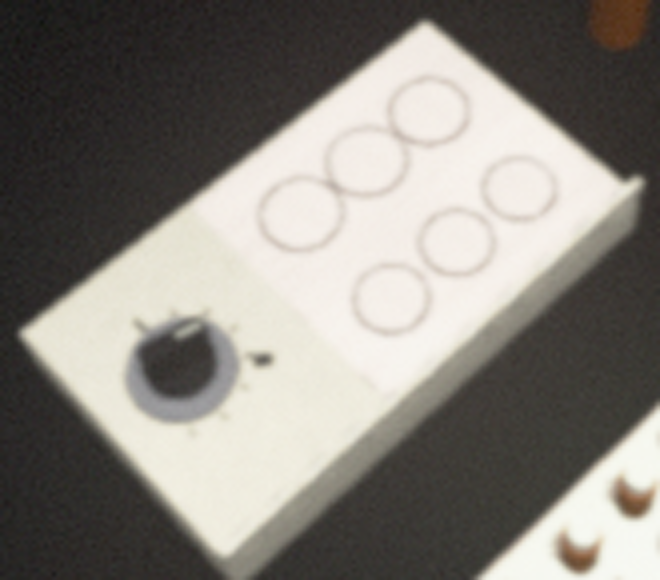

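The dial's pointer faces left and a little back, about 1.7 rad. The tab is at upper left, about 2.1 rad. Next I'll fit the shelf pose.

```bash
cat > shelf.py <<'E'
from h import *
from scipy.optimize import least_squares
from scipy.ndimage import map_coordinates
# model-based fit: rectify the shelf plane, fit circles by dark ring score
def rectify(cam,im,x0=.45,x1=.72,y0=-.33,y1=.07,s=.0005,z=.04):
    i=info(cam); K=np.array(i['K']); A=att(i); p=np.array(i['position'])
    X=np.arange(x1,x0,-s); Y=np.arange(y1,y0,-s)
    gx,gy=np.meshgrid(X,Y,indexing='ij')
    P=np.stack([gx,gy,np.full_like(gx,z)],-1)-p
    C=P@A  # cam coords
    u=K[0,2]+K[0,0]*C[...,0]/-C[...,2]; v=K[1,2]-K[1,1]*C[...,1]/-C[...,2]
    return cv2.remap(im,u.astype(np.float32),v.astype(np.float32),cv2.INTER_CUBIC),X,Y
def fit(cam,im,guess):
    r,X,Y=rectify(cam,im); g=r.astype(np.float32).mean(2)
    g=g-cv2.GaussianBlur(g,(0,0),12)
    g=cv2.GaussianBlur(g,(0,0),2); s=.0005
    th=np.linspace(0,2*np.pi,90,endpoint=False)
    def score(q):
        x,y,w=q; t=0
        for bx,rad in((42e-3,.024),(-42e-3,.027)):
            for k in(-1,0,1):
                cx=bx+rad*np.cos(th); cy=k*.056+rad*np.sin(th)
                wx=x+np.cos(w)*cx-np.sin(w)*cy; wy=y+np.sin(w)*cx+np.cos(w)*cy
                t+=map_coordinates(g,[(X[0]-wx)/s,(Y[0]-wy)/s],order=1).mean()
        return t
    from scipy.optimize import minimize
    best=None
    for dx in np.arange(-.008,.009,.002):
        for dy in np.arange(-.008,.009,.002):
            for dw in np.radians([-2,-1,0,1,2]):
                q=np.array(guess)+[dx,dy,dw]; v=score(q)
                if best is None or v<best[0]: best=(v,q)
    m=minimize(score,best[1],method='Nelder-Mead',options=dict(initial_simplex=best[1]+np.array([[0,0,0],[.002,0,0],[0,.002,0],[0,0,.02]])))
    return m.x,m.fun,r
E
python3 - <<'E'
from shelf import *
for c in ['top','scene']:
    im=np.load(f'/tmp/{c}0.npz')['im']
    r,X,Y=rectify(c,im); save('rect_'+c,r)
    q,f,_=fit(c,im,(.585,-.06,np.radians(1)))
    print(c,q[:2].round(4),np.degrees(q[2]).round(2),f)
E
```

```text
top [ 0.5797 -0.0609] 1.05 -103.30685424804688
scene [ 0.5793 -0.0606] 0.91 -73.89334106445312
```

View pics/rect_top.png

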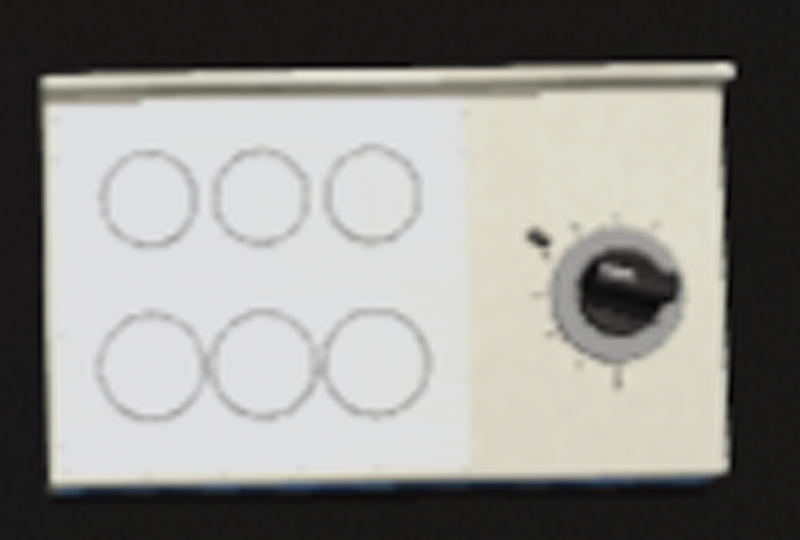

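View pics/rect_scene.png

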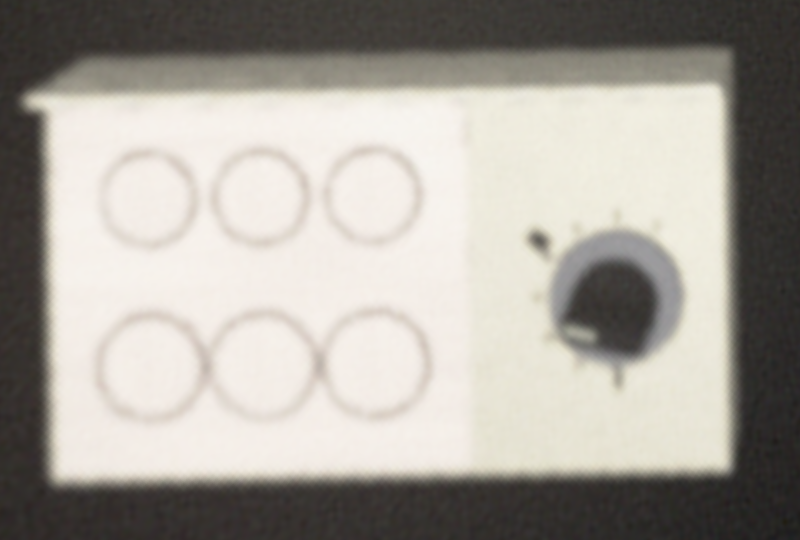

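```bash
cat > go.py <<'E'
from h import *
import sys
# usage: go.py x y z yaw  -> tool-frame shift (cm) with current orientation, then the turn
def plan(t,yaw):
    s=arm.sense(); Rm=R.from_euler('xyz',s['ee_rot'],degrees=True)
    d=Rm.inv().apply(np.array(t)-s['position'])*100
    Rt=R.from_euler('xyz',[-90,0,yaw],degrees=True)
    w=(Rm.inv()*Rt).as_rotvec(degrees=True)
    d2=Rt.inv().apply(np.array(t)-s['position'])*100
    print('t',round(s['t'],2),'pos',s['position'].round(4),'rpy',s['ee_rot'].round(2),'F',s['force'].round(1),'T',s['torque'].round(2),'grip',round(s['grip_width'],3))
    print('shift now',d.round(2),'turn',w.round(2),'| shift after turn',d2.round(2),'dist',np.linalg.norm(d).round(2))
if __name__=='__main__':
    a=list(map(float,sys.argv[1:])); plan(a[:3],a[3])
E
python3 go.py .5725 -.239 .2 0
python3 -m crank '[[0,0,0,0,6.65,0,1],[0,0,0,0,6.65,0,1],[0,0,0,0,6.65,0,1],[0,0,0,0,6.65,0,1],[0,0,0,0,6.65,0,1],[0,0,0,0,6.65,0,1],[0,0,0,0,6.65,0,1],[0,0,0,0,6.65,0,1],[0,0,0,0,6.65,0,1],[0,0,0,0,6.65,0,1]]'
python3 go.py .5725 -.239 .2 0
```

```text
t 1.15 pos [0.249  0.5732 0.2313] rpy [-90.     0.    66.52] F [-0.4 -1.1  0.7] T [-0.03  0.04  0.08] grip 0.999
shift now [-61.61   3.13 -62.03] turn [ 0.   66.52 -0.  ] | shift after turn [ 32.35   3.13 -81.22] dist 87.48
t: 1.98
position: [0.249, 0.5732, 0.2313]
ee_rot: [-90.0, -0.0, -3.2]
force: [0.1, 0.0, -0.0]
grip_width: 1.0
t 1.98 pos [0.249  0.5732 0.2313] rpy [-90.    -0.    -3.16] F [ 0.1  0.  -0. ] T [0.   0.04 0.04] grip 1.0
shift now [ 36.78   3.13 -79.31] turn [ 0.   -3.16  0.  ] | shift after turn [ 32.35   3.13 -81.22] dist 87.48
```

```bash
python3 -m crank '[[1.6,0,-3.5,0,0,0,1],[1.6,0,-3.5,0,0,0,1],[1.6,0,-3.5,0,0,0,1],[1.6,0,-3.5,0,0,0,1],[1.6,0,-3.5,0,0,0,1],[1.6,0,-3.5,0,0,0,1],[1.6,0,-3.5,0,0,0,1],[1.6,0,-3.5,0,0,0,1],[1.6,0,-3.5,0,0,0,1],[1.6,0,-3.5,0,0,0,1],[1.6,0,-3.5,0,0,0,1],[1.6,0,-3.5,0,0,0,1],[1.6,0,-3.5,0,0,0,1],[1.6,0,-3.5,0,0,0,1],[1.6,0,-3.5,0,0,0,1],[1.6,0,-3.5,0,0,0,1],[1.6,0,-3.5,0,0,0,1],[1.6,0,-3.5,0,0,0,1],[1.6,0,-3.5,0,0,0,1],[1.6,0,-3.5,0,0,0,1]]'
python3 go.py .5725 -.239 .2 0
```

```text
t: 3.65
position: [0.5381, -0.1709, 0.234]
ee_rot: [-89.8, -0.8, -2.7]
force: [-0.0, 0.5, 0.8]
grip_width: 1.0
t 3.65 pos [ 0.5381 -0.1709  0.234 ] rpy [-89.81  -0.8   -2.74] F [-0.   0.5  0.8] T [-0.    0.03 -0.03] grip 1.0
shift now [ 3.72  3.43 -6.65] turn [-0.17 -2.74  0.81] | shift after turn [ 3.44  3.4  -6.81] dist 8.36
```

```bash
python3 -m crank '[[1.8,1.2,-3.4,0,-1.3,0.4,1],[1.7,0.7,-3.2,0,-1.3,0.4,1],[0,0,0,0,0,0,1],[0,0,0,0,0,0,1]]'
python3 go.py .5725 -.239 .2 0
python3 - <<'E'
from h import *
i=info('wrist'); im,d=arm.camera('wrist'); save('w1',im); np.savez('/tmp/w1',im=im,d=d,K=i['K'],position=i['position'],attitude=i['attitude'])
for n in ['dial','setmark','pointer','dial_grip']: print(n,[(round(m['p'],2),np.round(m['position'])) for m in arm.spot_in('wrist',n)[:3]])
E
```

```text
t: 3.98
position: [0.573, -0.2495, 0.2139]
ee_rot: [-89.9, -0.0, -0.5]
force: [-0.3, -0.1, 0.7]
grip_width: 1.004
t 3.98 pos [ 0.573  -0.2495  0.2139] rpy [-8.993e+01 -3.000e-02 -5.200e-01] F [-0.3 -0.1  0.7] T [ 0.01 -0.01 -0.04] grip 1.004
shift now [-0.06  1.39  1.05] turn [-0.07 -0.52  0.03] | shift after turn [-0.05  1.39  1.05] dist 1.74
dial [(0.59, array([176., 321.]))]
setmark [(0.49, array([130., 350.]))]
pointer [(0.64, array([176., 318.]))]
dial_grip [(0.84, array([177., 320.]))]
```

View pics/w1.png

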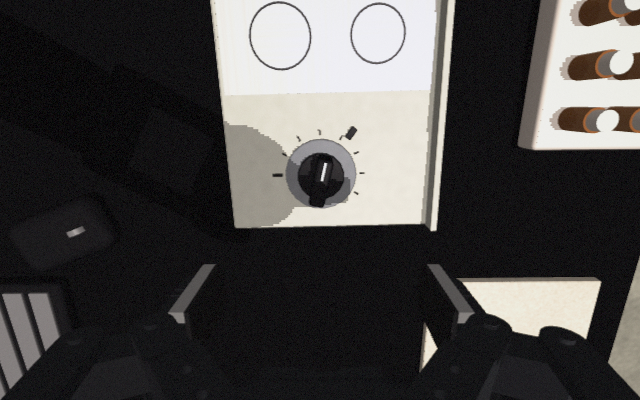

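The wrist view has the dial at (321,176), its white pointer up and tilted slightly right, and the tab at (350,132). Rectifying it gives angles.

```bash
cat > dial.py <<'E'
from shelf import *
def rect2(i,im,cx,cy,h,z,s=.0002):
    K=np.array(i['K']); A=att(i); p=np.array(i['position'])
    X=np.arange(cx+h,cx-h,-s); Y=np.arange(cy+h,cy-h,-s)
    gx,gy=np.meshgrid(X,Y,indexing='ij')
    C=(np.stack([gx,gy,np.full_like(gx,z)],-1)-p)@A
    u=K[0,2]+K[0,0]*C[...,0]/-C[...,2]; v=K[1,2]-K[1,1]*C[...,1]/-C[...,2]
    return cv2.remap(im,u.astype(np.float32),v.astype(np.float32),cv2.INTER_CUBIC)
def two(i,im,name,cx=.5725,cy=-.239):
    a=rect2(i,im,cx,cy,.06,.04,.0003); b=rect2(i,im,cx,cy,.06,.084,.0003)
    for q in(a,b):
        cv2.line(q,(200,0),(200,399),(255,0,255),1); cv2.line(q,(0,200),(399,200),(255,0,255),1)
    save(name,np.hstack([a,b]))
E
python3 - <<'E'
from dial import *
z=np.load('/tmp/w1.npz'); i={k:z[k] for k in('K','position','attitude')}
two(i,z['im'],'d1')
E
```

```text
(no output)
```

View pics/d1.png

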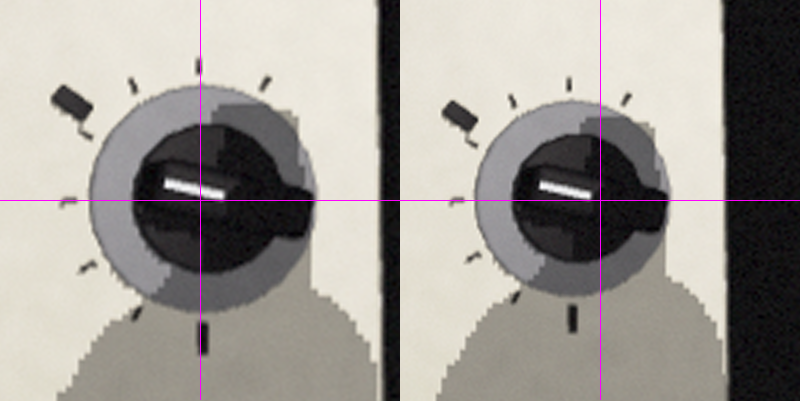

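Reading of the rectified view: the tab is at about 127° (2.22 rad) and the pointer at about 103°. The axis is near (0.5725, -0.2395). I'll align the jaws across the bar with yaw about -12.

```bash
python3 -m crank '[[0,3,1,0,5.5,0,1],[0,3,0,0,5.5,0,1],[0,2.6,0,0,0,0,0.3],[0,0,0,0,0,0,0]]'
python3 go.py .5725 -.2395 .12 -12
```

```text
t: 4.57
position: [0.576, -0.2337, 0.1349]
ee_rot: [-90.2, -0.9, -11.6]
force: [-1.0, 0.7, -0.9]
grip_width: 0.747
t 4.57 pos [ 0.576  -0.2337  0.1349] rpy [-90.19  -0.92 -11.56] F [-1.   0.7 -0.9] T [0.02 0.02 0.01] grip 0.747
shift now [-0.25  1.48 -0.63] turn [0.19 0.43 0.92] | shift after turn [-0.22  1.49 -0.64] dist 1.63
```

```bash
python3 -m crank '[[-0.2,1.5,-0.6,0.2,0.4,0.9,0],[0,0,0,0,0,0,0]]'
python3 go.py .5725 -.2395 .06 -12
```

```text
t: 4.73
position: [0.5729, -0.2371, 0.1212]
ee_rot: [-90.0, -0.0, -11.8]
force: [-1.2, -0.3, -0.7]
grip_width: 0.499
t 4.73 pos [ 0.5729 -0.2371  0.1212] rpy [-8.999e+01 -3.000e-02 -1.178e+01] F [-1.2 -0.3 -0.7] T [-0.01  0.05  0.01] grip 0.499
shift now [ 0.    6.12 -0.25] turn [-0.01  0.22  0.03] | shift after turn [ 0.01  6.12 -0.24] dist 6.13
```

```bash
python3 -m crank '[[0,2,-0.2,0,0,0,0],[0,2,0,0,0,0,0],[0,2,0,0,0,0,0],[0,0,0,0,0,0,0]]'
python3 go.py .5725 -.2395 .06 -12
python3 - <<'E'
from h import *
im,d=arm.camera('wrist'); save('w2',im)
E
```

```text
t: 5.07
position: [0.5782, -0.2392, 0.0713]
ee_rot: [-90.2, -0.9, -11.5]
force: [-0.9, 1.0, -0.7]
grip_width: 0.497
t 5.07 pos [ 0.5782 -0.2392  0.0713] rpy [-90.22  -0.91 -11.53] F [-0.9  1.  -0.7] T [0.08 0.03 0.04] grip 0.497
shift now [-0.57  1.12 -0.14] turn [0.21 0.47 0.91] | shift after turn [-0.55  1.13 -0.15] dist 1.27
```

View pics/w2.png

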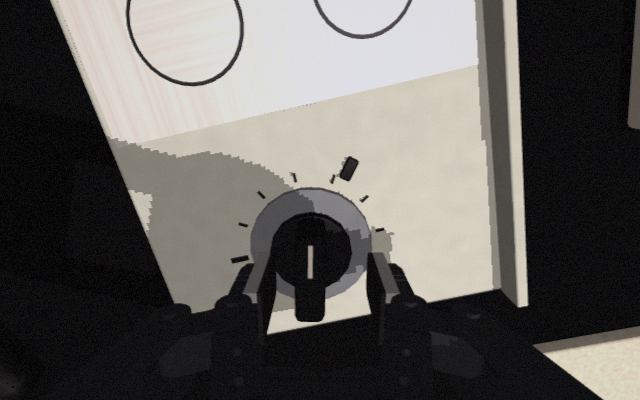

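The bar is square between the fingers. Its pointer line is at (311,262).

```bash
python3 -m crank '[[-0.5,0.6,-0.1,0.2,0.4,0.9,0],[-0.1,0.5,0,0,0,0,0],[0,0,0,0,0,0,0]]' 
python3 go.py .5725 -.2395 .06 -12
```

```text
t: 5.37
position: [0.577, -0.2409, 0.0697]
ee_rot: [-90.2, -0.7, -11.9]
force: [0.1, -0.9, -0.5]
grip_width: 0.502
t 5.37 pos [ 0.577  -0.2409  0.0697] rpy [-90.23  -0.71 -11.88] F [ 0.1 -0.9 -0.5] T [ 0.01 -0.03  0.  ] grip 0.502
shift now [-0.48  0.96  0.05] turn [0.23 0.12 0.71] | shift after turn [-0.46  0.97  0.04] dist 1.08
```

```bash
python3 -m crank '[[-0.5,1,0,0.2,0,0.7,0],[0,0,0,0,0,0,0]]' 
python3 go.py .5725 -.2395 .06 -12
```

```text
t: 5.53
position: [0.5731, -0.2405, 0.0615]
ee_rot: [-90.1, -0.2, -11.9]
force: [-1.0, -0.1, -0.4]
grip_width: 0.5
t 5.53 pos [ 0.5731 -0.2405  0.0615] rpy [-90.08  -0.16 -11.87] F [-1.  -0.1 -0.4] T [ 0.07 -0.01  0.  ] grip 0.5
shift now [-0.07  0.15  0.08] turn [0.08 0.13 0.16] | shift after turn [-0.07  0.15  0.08] dist 0.19
```

Now pinch the bar.

```bash
python3 -m crank '[[0,0,0,0,0,0,-1],[0,0,0,0,0,0,-1],[0,0,0,0,0,0,-1],[0,0,0,0,0,0,-1],[0,0,0,0,0,0,-1],[0,0,0,0,0,0,-1]]' 40
python3 go.py .5725 -.2395 .06 -12
```

```text
t: 6.03
position: [0.5727, -0.2406, 0.0621]
ee_rot: [-90.1, -0.1, -11.9]
force: [-1.5, 0.3, 0.8]
grip_width: 0.155
t 6.03 pos [ 0.5727 -0.2406  0.0621] rpy [-90.08  -0.1  -11.87] F [-1.5  0.3  0.8] T [0.04 0.07 0.04] grip 0.155
shift now [-0.05  0.21  0.11] turn [0.08 0.13 0.1 ] | shift after turn [-0.05  0.21  0.11] dist 0.24
```

```bash
python3 -m crank '[[0,0,0,0,-6,0,-1],[0,0,0,0,-6,0,-1],[0,0,0,0,-6,0,-1],[0,0,0,0,-6,0,-1],[0,0,0,0,-6,0,-1],[0,0,0,0,-6,0,-1]]' 
python3 go.py .5725 -.2395 .06 91
```

```text
t: 6.53
position: [0.5736, -0.2405, 0.0621]
ee_rot: [-90.2, -0.2, 25.7]
force: [-0.0, -0.5, 0.2]
grip_width: 0.157
t 6.53 pos [ 0.5736 -0.2405  0.0621] rpy [-90.16  -0.17  25.66] F [-0.  -0.5  0.2] T [ 0.13  0.   -0.02] grip 0.157
shift now [-0.05  0.21  0.14] turn [ 2.400e-01 -6.534e+01  6.000e-02] | shift after turn [0.11 0.21 0.11] dist 0.26
```

```bash
python3 -m crank '[[0,0,0,0,-6,0,-1],[0,0,0,0,-6,0,-1],[0,0,0,0,-6,0,-1],[0,0,0,0,-6,0,-1],[0,0,0,0,-6,0,-1],[0,0,0,0,-6,0,-1],[0,0,0,0,-6,0,-1],[0,0,0,0,-6,0,-1],[0,0,0,0,-6,0,-1]]' 
python3 go.py .5725 -.2395 .06 91
```

```text
t: 7.28
position: [0.5743, -0.2394, 0.0621]
ee_rot: [-90.3, -0.1, 82.3]
force: [-0.2, 0.1, 0.7]
grip_width: 0.155
t 7.28 pos [ 0.5743 -0.2394  0.0621] rpy [-90.27  -0.14  82.32] F [-0.2  0.1  0.7] T [ 0.14  0.18 -0.07] grip 0.155
shift now [-0.04  0.21  0.18] turn [ 0.28 -8.68  0.12] | shift after turn [-0.01  0.21  0.18] dist 0.28
```

```bash
for k in 1 2 3 4 5; do python3 -m crank '[[0,0,0,0,-3,0,-1],[0,0,0,0,-3,0,-1]]' >/dev/null; python3 go.py .5725 -.2395 .06 91|head -1; done
```

```text
t 7.45 pos [ 0.5743 -0.2392  0.0621] rpy [-90.27  -0.13  88.74] F [-0.8  0.5  0.5] T [ 0.08  0.16 -0.06] grip 0.156
t 7.62 pos [ 0.5743 -0.2392  0.0622] rpy [-90.29  -0.15  94.82] F [-1.1 -0.1  1.5] T [-0.02  0.26 -1.65] grip 0.156
t 7.78 pos [ 0.5746 -0.2392  0.0623] rpy [-90.46  -0.29 100.16] F [3.3 0.7 3.3] T [-0.24 -3.22 -2.63] grip 0.157
t 7.95 pos [ 0.5746 -0.239   0.0624] rpy [-90.7   -0.56 104.9 ] F [-1.5  0.6  2.4] T [-0.1   0.56 -4.96] grip 0.155
t 8.12 pos [ 0.5746 -0.2391  0.0625] rpy [-91.09  -0.91 108.88] F [-1.9  0.2  1.9] T [-0.11  0.66 -6.9 ] grip 0.156
```

The end stop was reached near yaw 93, where the torque rose. I'll ease back to about zero torque, release and lift.

```bash
python3 -m crank '[[0,0,0,0,6,0,-1],[0,0,0,0,4,0,-1],[0,0,0,0,0,0,-1]]' >/dev/null; python3 go.py .5725 -.2395 .06 91|head -1
```

```text
t 8.37 pos [ 0.5747 -0.2391  0.0622] rpy [-91.16  -1.57  96.66] F [-0.2  2.2  0.5] T [-0.07  0.3  -1.67] grip 0.153
```

```bash
python3 -m crank '[[0,0,0,0,1.2,0,-0.6],[0,0,0,0,0,0,-0.1],[0,0,0,0,0,0,-0.1],[0,0,0,0,0,0,-0.1],[0,-2,0,0,0,0,-0.1],[0,-3,0,0,0,0,0],[0,-3,0,0,0,0,0],[0,-3,0,0,0,0,0],[0,-3,0,0,0,0,0],[0,0,0,0,0,0,0]]' >/dev/null; python3 go.py .5725 -.2395 .2 90
python3 - <<'E'
from dial import *
i=info('wrist'); im,d=arm.camera('wrist'); save('w3',im); two(i,im,'d3')
E
```

```text
t 9.2 pos [ 0.5708 -0.2418  0.2038] rpy [-90.75  -1.65  96.79] F [0.4 0.4 0.8] T [-0.03 -0.06 -0.03] grip 0.496
shift now [ 0.2   0.39 -0.19] turn [0.65 6.78 1.69] | shift after turn [ 0.23  0.38 -0.17] dist 0.48
```

View pics/d3.png

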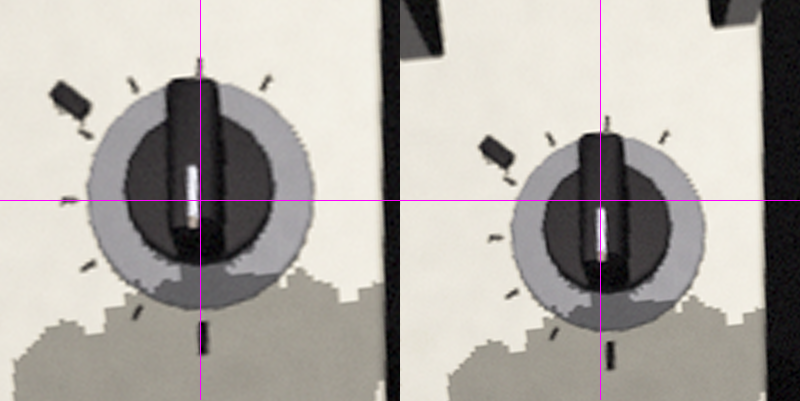

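The dial is off: the pointer in d3.png lies on the thick zero tick at (203,338). The tab is at about 127.2°. On to the tall jar at (0.5575, 0.156).

```bash
python3 -m crank '[[0,0,0,0,6.8,0,0.5],[0,0,0,0,6.8,0,0.5],[0,0,0,0,6.8,0,0.5],[0,0,0,0,6.8,0,0.5],[0,0,0,0,6.8,0,0.5],[0,0,0,0,6.8,0,0.5],[0,0,0,0,6.8,0,0.5],[0,0,0,0,6.8,0,0.5],[0,0,0,0,6.8,0,0.5],[0,0,0,0,6.8,0,0.5],[0,0,0,0,6.8,0,0.5],[0,0,0,0,6.8,0,0.5],[0,0,0,0,6.8,0,0.5],[0,0,0,0,0,0,0.5]]' >/dev/null; python3 go.py .5575 .13 .2 0
```

```text
t 10.42 pos [ 0.5625 -0.2356  0.18  ] rpy [-87.47   0.82   5.13] F [ 0.1 -0.7  0.5] T [ 0.02 -0.06  0.05] grip 0.748
shift now [ 2.74 -0.43 36.51] turn [-2.5   5.11 -0.93] | shift after turn [-0.5  -2.   36.56] dist 36.62
```

```bash
python3 -m crank '[[0,-1.5,0,-2.5,5.1,-0.9,0.5],[0,0,3.8,0,0,0,0.5],[0,0,3.8,0,0,0,0.5],[0,0,3.8,0,0,0,0.5],[0,0,3.8,0,0,0,0.5],[0,0,3.8,0,0,0,0.5],[0,0,3.8,0,0,0,0.5],[0,0,3.8,0,0,0,0.5],[0,0,3.8,0,0,0,0.5],[0,0,0,0,0,0,0.5],[0,0,0,0,0,0,0.5]]' >/dev/null; python3 go.py .5575 .13 .2 0
python3 - <<'E'
from h import *
i=info('wrist'); im,d=arm.camera('wrist'); save('w4',im)
E
```

```text
t 11.33 pos [0.5526 0.0811 0.1823] rpy [-89.93   0.86   2.23] F [ 0.3 -0.9  0.2] T [ 0.03 -0.02  0.07] grip 0.75
shift now [ 0.65 -1.78  4.87] turn [-0.05  2.23 -0.86] | shift after turn [ 0.49 -1.77  4.89] dist 5.22
```

View pics/w4.png

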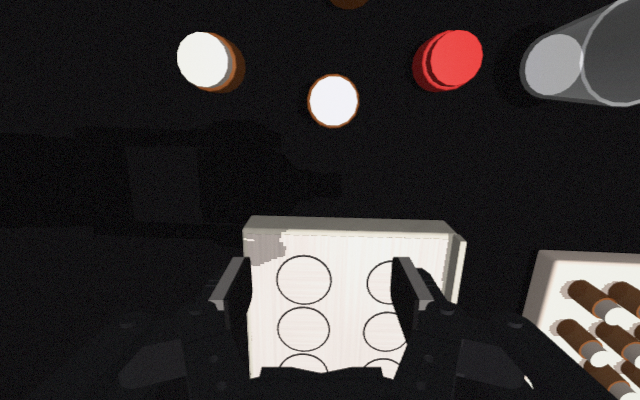

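```bash
cat > wl.py <<'E'
from h import *
import sys
def caps(save_as=None):
    i=info('wrist'); im,d=arm.camera('wrist')
    if save_as: save(save_as,im)
    hsv=cv2.cvtColor(im,cv2.COLOR_RGB2HSV)
    m=((hsv[:,:,2]>150)&(hsv[:,:,1]<60)).astype(np.uint8)
    n,lab,st,ce=cv2.connectedComponentsWithStats(m)
    for k in range(1,n):
        if st[k,4]<250 or st[k,4]>6000: continue
        cs,_=cv2.findContours((lab==k).astype(np.uint8),cv2.RETR_EXTERNAL,cv2.CHAIN_APPROX_NONE)
        dd=d[(lab==k)&(d>0)]
        if len(dd)==0: continue
        zz=px2w(i,ce[k][1],ce[k][0],np.median(dd))[2]
        H=min((.08,.048,.12,.088),key=lambda h:abs(h-zz))
        Q=np.array([px2z(i,p[0][1],p[0][0],H)[:2] for p in cs[0]],np.float32)
        (x,y),r=cv2.minEnclosingCircle(Q)
        print('cap px',ce[k][::-1].round(),'z',round(zz,3),'xy',round(x,4),round(y,4),'r',round(r*1000,1),'area',st[k,4])
if __name__=='__main__': caps(*sys.argv[1:])
E
python3 wl.py
```

```text
cap px [ 59. 202.] z 0.048 xy 0.4553 0.1853 r 20.0 area 2218
cap px [ 64. 554.] z 0.052 xy 0.7251 0.1911 r 21.6 area 2683
cap px [100. 333.] z 0.08 xy 0.5569 0.1583 r 16.9 area 1851
cap px [272. 459.] z 0.057 xy 0.6806 0.0116 r 32.0 area 420
cap px [280. 304.] z 0.041 xy 0.5375 -0.0023 r 24.8 area 1931
cap px [307. 585.] z 0.036 xy 0.8278 -0.0487 r 99.0 area 5025
cap px [282. 381.] z 0.041 xy 0.6169 -0.0013 r 21.3 area 729
cap px [319. 623.] z 0.072 xy 0.8131 -0.0096 r 18.8 area 587
cap px [332. 385.] z 0.041 xy 0.6201 -0.0559 r 21.7 area 1153
cap px [363. 306.] z 0.041 xy 0.54 -0.1035 r 22.9 area 492
cap px [367. 386.] z 0.041 xy 0.6202 -0.1005 r 16.4 area 319
```

```bash
python3 -m crank '[[0.3,1,3.7,0,2.2,-0.9,0.5],[0.2,2,3.7,0,0,0,0.5],[0,2,0,0,0,0,0.5],[0,0,0,0,0,0,0.5]]' >/dev/null; python3 go.py .5572 .1565 .1 0
```

```text
t 11.77 pos [0.5599 0.1496 0.1321] rpy [-90.03  -0.34  -0.61] F [-1.5  0.  -0.8] T [-0.09  0.02 -0.02] grip 0.752
shift now [-0.3   3.21  0.69] turn [ 0.03 -0.61  0.34] | shift after turn [-0.27  3.21  0.69] dist 3.29
```

```bash
python3 -m crank '[[-0.4,1.5,0.7,0,-0.6,0.3,0.4],[-0.2,1.5,0,0,0,0,0.4],[0,0,0,0,0,0,0.4]]' >/dev/null; python3 go.py .5572 .1565 .03 0
```

```text
t 12.02 pos [0.5551 0.1538 0.1011] rpy [-9.005e+01 -5.000e-02 -1.000e-01] F [-0.2  0.3 -0.8] T [-0.06  0.04 -0.01] grip 0.703
shift now [0.21 7.11 0.28] turn [ 0.05 -0.1   0.05] | shift after turn [0.21 7.11 0.27] dist 7.12
```

```bash
python3 -m crank '[[0.2,1.7,0.25,0,0,0,0.4],[0,1.8,0,0,0,0,0.4],[-0.2,1.8,0,0,0,0,0.4],[0,0,0,0,0,0,0.4]]' >/dev/null; python3 go.py .5572 .1565 .03 0
```

```text
t 12.35 pos [0.558  0.1526 0.0497] rpy [-90.02  -0.31  -0.32] F [-0.  -0.1 -0.7] T [-0.01  0.07  0.02] grip 0.702
shift now [-0.09  1.97  0.39] turn [ 0.02 -0.32  0.31] | shift after turn [-0.08  1.97  0.39] dist 2.01
```

```bash
python3 -m crank '[[-0.1,1,0.5,0,-0.3,0.3,0.4],[-0.1,1,0.2,0,0,0,0.4],[0,0,0,0,0,0,0.4]]' >/dev/null; python3 go.py .5572 .1565 .03 0
```

```text
t 12.6 pos [0.5584 0.1586 0.0313] rpy [-89.99  -0.2   -0.13] F [-0.8  0.5 -1.4] T [-0.02  0.01 -0.02] grip 0.7
shift now [-0.12  0.12 -0.21] turn [-0.01 -0.13  0.2 ] | shift after turn [-0.12  0.13 -0.21] dist 0.27
```

```bash
python3 -m crank '[[-0.1,0,-0.2,0,0,0,0.4],[0,0,0,0,0,0,-0.5],[0,0,0,0,0,0,-0.5],[0,0,0,0,0,0,-0.5],[0,0,0,0,0,0,-0.5]]' 40 >/dev/null; python3 go.py .5572 .1565 .03 0
```

```text
t 13.02 pos [0.5587 0.1568 0.0336] rpy [-89.97  -0.36  -0.09] F [-0.4 -0.6 -1.1] T [-0.02  0.02  0.02] grip 0.454
shift now [-0.15  0.36 -0.03] turn [-0.03 -0.09  0.36] | shift after turn [-0.15  0.36 -0.03] dist 0.39
```

```bash
python3 -m crank '[[0,-2,0,0,0,0.3,-0.5],[0,-3,0,0,0,0,-0.5],[0,-3,0,0,0,0,-0.5],[0,-3,0,0,0,0,-0.5],[0,-2,0,0,0,0,-0.5],[0,0,0,0,0,0,-0.5]]' >/dev/null; python3 go.py .6205 -.0041 .15 1
```

```text
t 13.52 pos [0.5551 0.1562 0.1646] rpy [-9.005e+01  4.700e-01 -8.000e-02] F [ 1.4  0.6 -0.5] T [-0.   -0.06 -0.03] grip 0.456
shift now [  6.58   1.42 -16.02] turn [ 0.05 -1.08 -0.47] | shift after turn [  6.26   1.46 -16.14] dist 17.38
```

```bash
python3 -m crank '[[1.3,0.3,-3.2,0,-1,-0.5,-0.5],[1.3,0.3,-3.2,0,0,0,-0.5],[1.3,0.3,-3.2,0,0,0,-0.5],[1.3,0.3,-3.2,0,0,0,-0.5],[1,0.2,-2.5,0,0,0,-0.5],[0,0,0,0,0,0,-0.5]]' >/dev/null; python3 go.py .6205 -.0041 .12 1
```

```text
t 14.02 pos [0.6202 0.0007 0.1453] rpy [-8.998e+01 -8.000e-02  1.370e+00] F [-0.6  0.7 -2.7] T [ 0.05 -0.01 -0.01] grip 0.462
shift now [ 0.02  2.53 -0.49] turn [-0.02  0.37  0.08] | shift after turn [ 0.02  2.53 -0.48] dist 2.58
```

```bash
python3 -m crank '[[0,1.5,-0.5,0,0,0,-0.5],[-0.1,1.5,0,0,0,0,-0.5],[-0.1,1.5,0,0,0,0,-0.5],[0,0,0,0,0,0,-0.5]]' >/dev/null; python3 go.py .6205 -.0041 .074 1
```

```text
t 14.35 pos [ 0.6161 -0.0062  0.0927] rpy [-89.89   0.26   1.1 ] F [-1.6  0.9 -3. ] T [ 0.03  0.11 -0.03] grip 0.457
shift now [0.45 1.87 0.2 ] turn [-0.11  0.1  -0.26] | shift after turn [0.44 1.87 0.2 ] dist 1.93
```

```bash
python3 -m crank '[[0.5,0.6,0.2,0,0,-0.2,-0.5],[0.1,0.5,0,0,0,0,-0.5],[0,0,0,0,0,0,-0.5]]' >/dev/null; python3 go.py .6205 -.0041 .074 1
```

```text
t 14.6 pos [ 0.6208 -0.0027  0.0785] rpy [-89.83   0.26   1.15] F [ 0.   0.9 -2.3] T [-0.   -0.    0.07] grip 0.459
shift now [-0.03  0.45 -0.15] turn [-0.17  0.15 -0.26] | shift after turn [-0.04  0.45 -0.14] dist 0.47
```

```bash
python3 -m crank '[[0,0.4,-0.15,-0.2,0.1,-0.3,-0.5],[0,0,0,0,0,0,-0.5]]' >/dev/null; python3 go.py .6205 -.0041 .074 1
```

```text
t 14.77 pos [ 0.6214 -0.0036  0.0746] rpy [-90.05  -0.12   1.09] F [-0.5  0.2 -2.2] T [-0.    0.05  0.01] grip 0.456
shift now [-0.09  0.06 -0.05] turn [0.05 0.09 0.12] | shift after turn [-0.09  0.06 -0.05] dist 0.12
```

```bash
python3 -m crank '[[-0.1,0.15,-0.1,0,0,0,-0.5],[0,0,0,0,0,0,-0.5]]' >/dev/null; python3 go.py .6205 -.0041 .074 1
```

```text
t 14.93 pos [ 0.621  -0.0045  0.074 ] rpy [-90.07  -0.22   1.12] F [-1.   0.1 -3. ] T [-0.02 -0.02 -0.  ] grip 0.456
shift now [-0.05 -0.    0.04] turn [0.07 0.12 0.22] | shift after turn [-0.05 -0.    0.04] dist 0.07
```

```bash
python3 -m crank '[[0,0.1,0,0,0,0,-0.5],[0,0,0,0,0,0,0.05],[0,0,0,0,0,0,0.2],[0,0,0,0,0,0,0.3]]' >/dev/null; python3 go.py .6205 -.0041 .074 1
python3 -m crank '[[0,-1,0,0,0,0,0.3],[0,-2,0,0,0,0,0.3],[0,-3,0,0,0,0,0.3],[0,-3,0,0,0,0,0.3],[0,-1,0,0,0,0,0.3],[0,0,0,0,0,0,0.4]]' >/dev/null; python3 go.py .452 .2655 .18 0
cat > chk.py <<'E'
from loc import *
import sys
for cam in ['top','scene']:
    im,d=arm.camera(cam)
    if len(sys.argv)>1: save(sys.argv[1]+cam,im)
    for n,H,r in [('tall1',.08,.017),('short1',.048,.02)]:
        i=info(cam); 
        for m in arm.silhouettes(cam,n)[:8]:
            if m['p']<.3: continue
            rr,cc=np.nonzero(m['mask']&(d>0))
            P=np.array([px2w(i,a,b,d[a,b]) for a,b in zip(rr,cc)])
            if len(P)<20: continue
            zt=np.percentile(P[:,2],95); Hh=min((.048,.08,.088,.12),key=lambda h:abs(h-zt))
            s=P[:,2]>zt-.004
            col=im[rr[s],cc[s]].mean(0)
            if col.max()-col.min()>40 or col.mean()<120: continue
            Q=np.array([px2z(i,a,b,Hh) for a,b in zip(rr[s],cc[s])])
            (x,y),ra=cv2.minEnclosingCircle(Q[:,:2].astype(np.float32))
            print(cam,n,round(m['p'],2),'top',Hh,'mean',Q.mean(0)[:2].round(4),'circ',round(x,4),round(y,4),round(ra*1e3,1))
E
python3 chk.py c1
```

```text
t 15.27 pos [ 0.623  -0.0048  0.076 ] rpy [-90.12  -0.53   1.11] F [ 0.6 -0.5  0.2] T [ 0.02 -0.01  0.01] grip 0.649
shift now [-0.25  0.2   0.08] turn [0.11 0.11 0.53] | shift after turn [-0.25  0.2   0.08] dist 0.33
t 15.77 pos [ 0.6221 -0.0048  0.1831] rpy [-90.12  -0.55   1.1 ] F [-0.5  0.2  0.7] T [ 0.01  0.02 -0.06] grip 0.697
shift now [-16.49   0.09  27.35] turn [0.11 1.1  0.55] | shift after turn [-17.01   0.31  27.03] dist 31.93
top tall1 0.65 top 0.048 mean [ 0.6275 -0.2116] circ 0.6671 -0.1278 166.9
top tall1 0.53 top 0.08 mean [0.4511 0.2668] circ 0.4504 0.2675 17.0
top tall1 0.52 top 0.08 mean [0.4426 0.3514] circ 0.4428 0.3517 16.4
top short1 0.78 top 0.048 mean [0.4537 0.1846] circ 0.4544 0.1846 19.6
top short1 0.57 top 0.048 mean [0.5522 0.359 ] circ 0.5526 0.3588 18.7
top short1 0.51 top 0.048 mean [0.5659 0.2567] circ 0.5657 0.2565 19.7
scene tall1 0.64 top 0.08 mean [0.4561 0.2694] circ 0.4532 0.267 17.1
scene tall1 0.57 top 0.12 mean [ 0.6212 -0.0036] circ 0.6214 -0.0038 17.2
scene tall1 0.55 top 0.08 mean [0.4436 0.3508] circ 0.4429 0.3499 17.7
scene short1 0.68 top 0.048 mean [ 0.6338 -0.1734] circ 0.6604 -0.121 172.1
scene short1 0.64 top 0.048 mean [0.566  0.2568] circ 0.5676 0.2558 21.6
scene short1 0.54 top 0.048 mean [0.5535 0.36  ] circ 0.5534 0.3592 20.8
```

```bash
python3 wl.py w5
```

```text
cap px [245. 387.] z 0.059 xy 0.6787 -0.0683 r 114.5 area 1471
cap px [194. 227.] z 0.041 xy 0.5393 -0.0045 r 24.2 area 2452
cap px [248. 228.] z 0.041 xy 0.54 -0.0591 r 24.3 area 1517
cap px [388. 628.] z -0.748 xy 0.9393 -0.2022 r 21.8 area 475
```

View pics/w5.png

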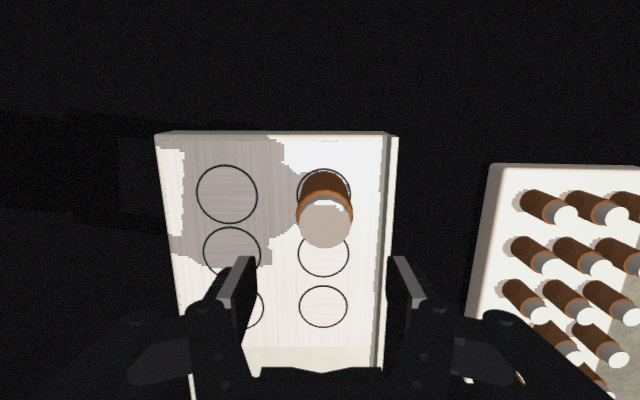

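Jar 1 stands within about 1 mm of back1. Next is the tall jar at (0.452, 0.267).

```bash
python3 -m crank '[[-1.9,0,3,0,1.1,0.5,0.4],[-1.9,0,3,0,0,0,0.4],[-1.9,0,3,0,0,0,0.4],[-1.9,0,3,0,0,0,0.4],[-1.9,0,3,0,0,0,0.4],[-1.9,0,3,0,0,0,0.4],[-1.9,0,3,0,0,0,0.4],[-1.9,0,3,0,0,0,0.4],[-1.9,0,3,0,0,0,0.4],[0,0,0,0,0,0,0.4]]' >/dev/null; python3 go.py .452 .267 .13 0
```

```text
t 16.95 pos [0.4361 0.2731 0.165 ] rpy [-90.22   1.66  -0.52] F [ 0.8 -0.7 -0.1] T [ 0.03 -0.05  0.02] grip 0.699
shift now [ 1.7   3.46 -0.59] turn [ 0.21 -0.52 -1.66] | shift after turn [ 1.59  3.5  -0.61] dist 3.9
```

```bash
python3 -m crank '[[1.5,1.5,-0.6,0.2,-0.5,-1.6,0.4],[0,1.5,0,0,0,0,0.4],[0,0,0,0,0,0,0.4]]' >/dev/null; python3 go.py .452 .267 .1 0
```

```text
t 17.2 pos [0.4488 0.2687 0.132 ] rpy [-9.008e+01  8.000e-02  4.100e-01] F [-0.3 -1.2 -0.9] T [-0.02  0.02 -0.06] grip 0.697
shift now [ 0.32  3.2  -0.17] turn [ 0.08  0.41 -0.08] | shift after turn [ 0.32  3.2  -0.17] dist 3.22
```

```bash
python3 wl.py w6 | head -5
```

```text
cap px [ 75. 484.] z 0.048 xy 0.5512 0.3605 r 21.9 area 3533
cap px [ 85. 311.] z 0.08 xy 0.443 0.3527 r 17.0 area 3050
cap px [139. 624.] z 0.019 xy 0.6546 0.3208 r 17.9 area 1181
cap px [226. 325.] z 0.079 xy 0.4515 0.2703 r 18.2 area 2286
cap px [226. 480.] z 0.047 xy 0.5644 0.2596 r 23.1 area 2573
```

```bash
python3 -m crank '[[0.3,1.8,-0.1,0,0.4,0,0.4],[0,1.8,0,0,0,0,0.4],[0,1.8,0,0,0,0,0.4],[0,1.8,0,0,0,0,0.4],[0,0,0,0,0,0,0.4]]' >/dev/null; python3 go.py .452 .2675 .032 0
```

```text
t 17.67 pos [0.4564 0.2664 0.0624] rpy [-89.99  -0.24  -0.21] F [ 0.7 -0.3 -0.2] T [0.   0.01 0.01] grip 0.701
shift now [-0.45  3.04  0.11] turn [-0.01 -0.21  0.24] | shift after turn [-0.44  3.04  0.11] dist 3.07
```

```bash
python3 -m crank '[[-0.5,1.6,0.1,0,-0.2,0.2,0.4],[-0.2,1.4,0.1,0,0,0,0.4],[0,0,0,0,0,0,0.4]]' >/dev/null; python3 go.py .452 .2675 .032 0
```

```text
t 17.92 pos [0.452  0.2679 0.0346] rpy [-89.95  -0.18  -0.13] F [ 0.3 -0.4 -1.3] T [0.04 0.05 0.03] grip 0.702
shift now [-0.    0.26 -0.04] turn [-0.05 -0.13  0.18] | shift after turn [-0.    0.26 -0.04] dist 0.27
```

```bash
python3 -m crank '[[0,0.2,0,0,0,0.2,0.4],[0,0,0,0,0,0,-0.5],[0,0,0,0,0,0,-0.5],[0,0,0,0,0,0,-0.5],[0,0,0,0,0,0,-0.5]]' >/dev/null; python3 go.py .452 .2675 .032 0
python3 -m crank '[[0,-2,0,0,0,0,-0.5],[0,-3,0,0,0,0,-0.5],[0,-3,0,0,0,0,-0.5],[0,-3,0,0,0,0,-0.5],[0,-2,0,0,0,0,-0.5],[0,0,0,0,0,0,-0.5]]' >/dev/null; python3 go.py .6215 -.0601 .16 1
```

```text
t 18.33 pos [0.4552 0.2683 0.0377] rpy [-89.84  -0.24  -0.19] F [-0.1 -0.8 -2.3] T [ 0.01 -0.01  0.  ] grip 0.452
shift now [-0.32  0.57 -0.08] turn [-0.16 -0.19  0.24] | shift after turn [-0.32  0.57 -0.08] dist 0.66
t 18.83 pos [0.4526 0.2667 0.1713] rpy [-8.999e+01  6.000e-02 -2.000e-01] F [ 1.5  0.3 -1.6] T [-0.   -0.02  0.05] grip 0.453
shift now [ 17.     1.11 -32.63] turn [-0.01 -1.2  -0.06] | shift after turn [ 16.32   1.13 -32.97] dist 36.81
```

```bash
python3 -m crank '[[1.7,-0.2,-3.25,0,-1.2,0,-0.5],[1.65,-0.2,-3.25,0,0,0,-0.5],[1.65,-0.2,-3.25,0,0,0,-0.5],[1.65,-0.2,-3.25,0,0,0,-0.5],[1.65,0,-3.25,0,0,0,-0.5],[1.65,0,-3.25,0,0,0,-0.5],[1.65,0,-3.25,0,0,0,-0.5],[1.65,0,-3.25,0,0,0,-0.5],[1.65,0,-3.25,0,0,0,-0.5],[0,0,0,0,0,0,-0.5]]' >/dev/null; python3 go.py .6215 -.0601 .14 1
```

```text
t 19.67 pos [ 0.6095 -0.0334  0.1679] rpy [-89.86   0.35   1.58] F [-1.3  0.7 -2. ] T [ 0.08  0.   -0.02] grip 0.456
shift now [ 1.14  2.77 -2.71] turn [-0.14  0.58 -0.35] | shift after turn [ 1.15  2.79 -2.69] dist 4.04
```

```bash
python3 -m crank '[[1.1,0,-2.6,0,0.5,-0.3,-0.5],[0,1.4,0,0,0,0,-0.5],[0,1.4,0,0,0,0,-0.5],[0,0,0,0,0,0,-0.5]]' >/dev/null; python3 go.py .6215 -.0601 .1 1
```

```text
t 20.0 pos [ 0.62   -0.0624  0.1323] rpy [-89.77   0.38   0.75] F [-0.7  1.2 -2.7] T [0.03 0.08 0.01] grip 0.457
shift now [0.17 3.23 0.22] turn [-0.23 -0.25 -0.38] | shift after turn [0.15 3.23 0.23] dist 3.24
```

```bash
python3 -m crank '[[0.1,1.6,0.2,-0.2,-0.2,-0.4,-0.5],[0,1.6,0,0,0,0,-0.5],[0,1,0,0,0,0,-0.5],[0,0,0,0,0,0,-0.5]]' >/dev/null; python3 go.py .6215 -.0601 .0785 1
```

```text
t 20.33 pos [ 0.6183 -0.058   0.0854] rpy [-89.87   0.25   1.01] F [-2.1 -0.4 -2.6] T [-0.    0.02  0.01] grip 0.456
shift now [ 0.32  0.69 -0.22] turn [-0.13  0.01 -0.25] | shift after turn [ 0.31  0.69 -0.22] dist 0.79
```

```bash
python3 -m crank '[[0.35,0.5,-0.25,-0.1,0,-0.2,-0.5],[0.05,0.2,0,0,0,0,-0.5],[0,0,0,0,0,0,-0.5]]' >/dev/null; python3 go.py .6215 -.0601 .0778 1
```

```text
t 20.58 pos [ 0.6225 -0.0595  0.078 ] rpy [-8.997e+01  6.000e-02  1.090e+00] F [-0.6  0.1 -2.9] T [-0.01  0.01 -0.01] grip 0.46
shift now [-0.1   0.02 -0.06] turn [-0.03  0.09 -0.06] | shift after turn [-0.1   0.02 -0.06] dist 0.12
```

```bash
python3 -m crank '[[-0.15,0.1,-0.05,0,0,0,-0.5],[0,0,0,0,0,0,-0.5],[0,0,0,0,0,0,0.05],[0,0,0,0,0,0,0.2],[0,0,0,0,0,0,0.3]]' ; python3 -m crank '[[0,-1,0,0,0,0,0.3],[0,-2,0,0,0,0,0.3],[0,-3,0,0,0,0,0.3],[0,-3,0,0,0,0,0.3],[0,-1,0,0,0,0,0.3],[0,0,0,0,0,0,0.4]]' >/dev/null; python3 go.py .443 .351 .17 0; python3 chk.py
```

```text
t: 21.0
position: [0.6239, -0.0607, 0.0815]
ee_rot: [-90.1, -0.4, 1.1]
force: [-0.6, 0.3, 0.9]
grip_width: 0.652
t 21.5 pos [ 0.6235 -0.0607  0.1895] rpy [-90.09  -0.46   1.08] F [-0.2  0.2 -0.9] T [-0.05 -0.04 -0.02] grip 0.699
shift now [-17.29   1.74  41.51] turn [0.08 1.08 0.46] | shift after turn [-18.05   1.95  41.17] dist 45.0
top tall1 0.62 top 0.08 mean [0.4422 0.3514] circ 0.4419 0.351 16.1
top tall1 0.46 top 0.12 mean [0.6213 0.0069] circ 0.619 0.0047 12.4
top short1 0.7 top 0.048 mean [0.5516 0.3598] circ 0.552 0.3598 19.5
top short1 0.61 top 0.048 mean [0.4541 0.1846] circ 0.4544 0.1843 19.4
top short1 0.47 top 0.048 mean [0.5665 0.2568] circ 0.5662 0.257 19.6
scene tall1 0.89 top 0.12 mean [ 0.6214 -0.0605] circ 0.6211 -0.0614 18.0
scene tall1 0.6 top 0.08 mean [0.4437 0.3514] circ 0.4446 0.3511 18.3
scene tall1 0.52 top 0.12 mean [ 0.6307 -0.006 ] circ 0.6295 -0.01 18.6
scene short1 0.77 top 0.048 mean [0.5526 0.3601] circ 0.5541 0.3595 21.3
scene short1 0.68 top 0.048 mean [ 0.6329 -0.1732] circ 0.6335 -0.1229 174.1
scene short1 0.58 top 0.048 mean [0.5664 0.2544] circ 0.566 0.2558 19.6
scene short1 0.54 top 0.048 mean [0.4575 0.1872] circ 0.4548 0.1847 19.8
```

```bash
python3 -m crank '[[-1.4,0.1,3.2,0,1.1,0.5,0.4],[-1.4,0.1,3.2,0,0,0,0.4],[-1.4,0.1,3.2,0,0,0,0.4],[-1.4,0.1,3.2,0,0,0,0.4],[-1.4,0.1,3.2,0,0,0,0.4],[-1.4,0.1,3.2,0,0,0,0.4],[-1.4,0.1,3.2,0,0,0,0.4],[-1.4,0.1,3.2,0,0,0,0.4],[-1.4,0.1,3.2,0,0,0,0.4],[-1.4,0.1,3.2,0,0,0,0.4],[-1.4,0,3.2,0,0,0,0.4],[-1.4,0,3.2,0,0,0,0.4],[0,0,0,0,0,0,0.4]]' >/dev/null; python3 go.py .443 .3512 .13 0;python3 chk.py
```

```text
t 22.88 pos [0.4354 0.3361 0.1526] rpy [-90.34   2.58  -0.58] F [ 0.2 -0.1 -0.7] T [-0.04 -0.03  0.01] grip 0.7
shift now [0.84 2.22 1.53] turn [ 0.33 -0.57 -2.59] | shift after turn [0.76 2.26 1.51] dist 2.83
top tall1 0.77 top 0.12 mean [ 0.6206 -0.0032] circ 0.6202 -0.0031 16.3
top tall1 0.65 top 0.08 mean [0.4444 0.3414] circ 0.4387 0.341 20.5
top tall1 0.63 top 0.12 mean [ 0.6209 -0.0594] circ 0.6205 -0.0596 16.7
top short1 0.82 top 0.048 mean [0.5529 0.3597] circ 0.5523 0.3599 19.4
top short1 0.7 top 0.048 mean [0.4542 0.1843] circ 0.4544 0.1846 19.6
top short1 0.55 top 0.048 mean [0.5665 0.2571] circ 0.5662 0.257 19.6
top short1 0.32 top 0.048 mean [ 0.6367 -0.1659] circ 0.658 -0.1238 169.1
scene tall1 0.82 top 0.12 mean [ 0.6213 -0.0604] circ 0.6212 -0.0597 17.3
scene tall1 0.81 top 0.12 mean [ 0.6229 -0.0043] circ 0.6219 -0.0048 17.1
scene tall1 0.67 top 0.08 mean [0.4432 0.3516] circ 0.4421 0.3517 18.0
scene short1 0.84 top 0.048 mean [0.4545 0.1847] circ 0.455 0.1842 20.5
scene short1 0.74 top 0.048 mean [0.553  0.3622] circ 0.5534 0.3606 20.2
scene short1 0.68 top 0.048 mean [0.5667 0.2561] circ 0.5676 0.2558 21.6
```

Both placed tall jars are on target. Next, the third tall jar.

```bash
python3 -m crank '[[0.8,0.8,1.5,0.3,-0.6,-2.6,0.4],[0,0.8,0,0,0,0,0.4],[0,0,0,0,0,0,0.4]]' >/dev/null; python3 go.py .443 .3514 .1 0
```

```text
t 23.43 pos [0.4501 0.3427 0.1374] rpy [-90.11  -0.33  -0.73] F [-0.2  0.  -1.2] T [0.06 0.02 0.01] grip 0.701
shift now [-0.74  3.74  0.87] turn [ 0.11 -0.73  0.32] | shift after turn [-0.71  3.74  0.87] dist 3.91
```

```bash
python3 -m crank '[[-0.8,1.2,0.9,0,-0.7,0.3,0.4],[-0.2,1.2,0,0,0,0,0.4],[-0.1,1,0,0,0,0,0.4],[0,0,0,0,0,0,0.4]]' >/dev/null; python3 go.py .443 .3514 .033 0
```

```text
t 23.77 pos [0.4389 0.3499 0.1001] rpy [-90.16   0.13  -0.2 ] F [ 0.  -0.1 -0.3] T [-0.02  0.03  0.  ] grip 0.7
shift now [0.43 6.71 0.17] turn [ 0.16 -0.2  -0.13] | shift after turn [0.41 6.71 0.15] dist 6.73
```

```bash
python3 -m crank '[[0.4,1.7,0.15,0,-0.2,-0.1,0.4],[-0.1,1.7,0,0,0,0,0.4],[-0.1,1.7,0,0,0,0,0.4],[0,0,0,0,0,0,0.4]]' >/dev/null; python3 go.py .443 .3514 .033 0
```

```text
t 24.1 pos [0.4404 0.3505 0.0462] rpy [-9.021e+01  9.000e-02  1.000e-02] F [-0.8 -0.1 -0.4] T [-0.02  0.02 -0.03] grip 0.703
shift now [0.27 1.32 0.09] turn [ 0.21  0.01 -0.09] | shift after turn [0.26 1.32 0.09] dist 1.35
```

```bash
python3 -m crank '[[0.2,1.2,0.1,0.2,0,0,0.4],[-0.1,0.1,0,0,0,0,-0.5],[0,0,0,0,0,0,-0.5],[0,0,0,0,0,0,-0.5],[0,0,0,0,0,0,-0.5],[0,0,0,0,0,0,-0.5]]' >/dev/null; python3 go.py .443 .3514 .033 0
python3 -m crank '[[0,-2,0,0,0,0,-0.5],[0,-3,0,0,0,0,-0.5],[0,-3,0,0,0,0,-0.5],[0,-3,0,0,0,0,-0.5],[0,-2.5,0,0,0,0,-0.5],[0,0,0,0,0,0,-0.5]]' >/dev/null; python3 go.py .6225 -.1161 .17 1
```

```text
t 24.6 pos [0.4428 0.3522 0.0345] rpy [-8.992e+01 -3.000e-02  0.000e+00] F [ 0.4  0.5 -2.2] T [ 0.04 -0.04  0.06] grip 0.46
shift now [ 0.02  0.15 -0.08] turn [-0.08  0.    0.03] | shift after turn [ 0.02  0.15 -0.08] dist 0.17
t 25.1 pos [0.4402 0.3504 0.1725] rpy [-9.014e+01  3.200e-01  1.000e-02] F [ 0.5  0.2 -0. ] T [ 0.08 -0.02 -0.02] grip 0.458
shift now [ 18.22   0.26 -46.66] turn [ 0.14 -0.99 -0.32] | shift after turn [ 17.41   0.25 -46.96] dist 50.09
```

```bash
python3 -m crank '[[1.25,-0.2,-3.25,0,-1,-0.3,-0.5],[1.25,-0.2,-3.25,0,0,0,-0.5],[1.25,-0.2,-3.25,0,0,0,-0.5],[1.25,-0.1,-3.25,0,0,0,-0.5],[1.25,0,-3.25,0,0,0,-0.5],[1.25,0,-3.25,0,0,0,-0.5],[1.25,0,-3.25,0,0,0,-0.5],[1.25,0,-3.25,0,0,0,-0.5],[1.25,0,-3.25,0,0,0,-0.5],[1.25,0,-3.25,0,0,0,-0.5],[1.25,0,-3.25,0,0,0,-0.5],[1.25,0,-3.25,0,0,0,-0.5],[1.25,0,-3.25,0,0,0,-0.5],[0,0,0,0,0,0,-0.5]]' >/dev/null; python3 go.py .6225 -.1161 .14 1
```

```text
t 26.27 pos [ 0.6124 -0.0857  0.166 ] rpy [-89.93   0.42   1.53] F [-0.4  0.5 -1.2] T [ 0.06  0.05 -0.01] grip 0.454
shift now [ 0.95  2.59 -3.07] turn [-0.06  0.52 -0.42] | shift after turn [ 0.96  2.6  -3.06] dist 4.13
```

```bash
python3 -m crank '[[0.9,0,-3,0,0.5,-0.4,-0.5],[0,1.4,0,0,0,0,-0.5],[0,1.4,0,0,0,0,-0.5],[0,0,0,0,0,0,-0.5]]' >/dev/null; python3 go.py .6225 -.1161 .1 1
```

```text
t 26.6 pos [ 0.6212 -0.119   0.132 ] rpy [-89.85   0.23   0.71] F [-1.  -0.4 -2.5] T [0.01 0.02 0.02] grip 0.453
shift now [0.15 3.2  0.28] turn [-0.15 -0.29 -0.23] | shift after turn [0.14 3.2  0.28] dist 3.21
```

```bash
python3 -m crank '[[0.1,1.6,0.3,-0.1,-0.2,-0.2,-0.5],[0,1.6,0,0,0,0,-0.5],[0.1,1.4,0,0,0,0,-0.5],[0,0,0,0,0,0,-0.5]]' >/dev/null; python3 go.py .6225 -.1161 .0755 1
```

```text
t 26.93 pos [ 0.6215 -0.1139  0.0821] rpy [-89.88   0.19   0.95] F [-1.   0.9 -1.5] T [-0.02  0.01  0.03] grip 0.455
shift now [ 0.1   0.66 -0.23] turn [-0.12 -0.05 -0.19] | shift after turn [ 0.1   0.66 -0.22] dist 0.71
```

```bash
python3 -m crank '[[0.1,0.6,-0.25,-0.1,0,-0.2,-0.5],[0,0.1,0,0,0,0,-0.5],[0,0,0,0,0,0,-0.5]]' >/dev/null; python3 go.py .6225 -.1161 .0745 1
```

```text
t 27.18 pos [ 0.6225 -0.1156  0.0746] rpy [-89.97   0.     1.01] F [-0.   0.  -1.5] T [-0.01  0.   -0.03] grip 0.456
shift now [-0.    0.01 -0.05] turn [-0.03  0.01 -0.  ] | shift after turn [-0.    0.01 -0.05] dist 0.05
```

```bash
python3 -m crank '[[-0.05,0.05,-0.05,0,0,0,-0.5],[0,0,0,0,0,0,-0.5],[0,0,0,0,0,0,0.05],[0,0,0,0,0,0,0.2],[0,0,0,0,0,0,0.3]]' ; python3 -m crank '[[0,-1,0,0,0,0,0.3],[0,-2,0,0,0,0,0.3],[0,-3,0,0,0,0,0.3],[0,-3,0,0,0,0,0.3],[0,-1,0,0,0,0,0.4],[0,0,0,0,0,0,0.5]]' >/dev/null; python3 go.py .5665 .2 .18 0
python3 -m crank '[[-0.6,0,3.2,0,1,0.4,0.6],[-0.6,0,3.2,0,0,0,0.6],[-0.6,0,3.2,0,0,0,0.6],[-0.6,0,3.2,0,0,0,0.6],[-0.6,0,3.2,0,0,0,0.6],[-0.6,0,3.2,0,0,0,0.6],[-0.6,0,3.2,0,0,0,0.6],[-0.6,0,3.2,0,0,0,0.6],[-0.6,0,3.2,0,0,0,0.6],[0,0,0,0,0,0,0.6]]' >/dev/null;python3 go.py .5665 .2 .18 0;python3 chk.py c3
```

```text
t: 27.6
position: [0.6249, -0.117, 0.0788]
ee_rot: [-90.1, -0.4, 1.0]
force: [-0.5, -0.2, 0.5]
grip_width: 0.649
t 28.1 pos [ 0.6243 -0.117   0.1865] rpy [-90.13  -0.49   1.  ] F [-0.2 -0.5 -0.3] T [ 0.01 -0.02 -0.01] grip 0.748
shift now [-5.23  0.53 31.8 ] turn [0.13 1.   0.49] | shift after turn [-5.78  0.65 31.7 ] dist 32.23
t 28.93 pos [0.5656 0.18   0.1761] rpy [-90.23   0.27  -0.49] F [-0.2  0.8 -1.1] T [-0.04  0.01 -0.02] grip 0.802
shift now [ 0.07 -0.4   2.  ] turn [ 0.23 -0.49 -0.27] | shift after turn [ 0.09 -0.39  2.  ] dist 2.04
top tall1 0.79 top 0.12 mean [ 0.6201 -0.0593] circ 0.6204 -0.0599 16.4
top tall1 0.67 top 0.12 mean [ 0.6219 -0.1137] circ 0.6223 -0.1147 16.9
top tall1 0.48 top 0.12 mean [ 0.6208 -0.0033] circ 0.6207 -0.0031 16.7
top short1 0.77 top 0.048 mean [0.5517 0.3611] circ 0.5524 0.3603 19.3
top short1 0.48 top 0.048 mean [0.5683 0.2569] circ 0.5667 0.2564 19.9
scene tall1 0.95 top 0.12 mean [ 0.6234 -0.1153] circ 0.6233 -0.1158 17.1
scene tall1 0.65 top 0.12 mean [ 0.6216 -0.0038] circ 0.6222 -0.0042 18.0
scene tall1 0.63 top 0.12 mean [ 0.6213 -0.0603] circ 0.6211 -0.0598 17.3
scene short1 0.84 top 0.048 mean [0.4544 0.1851] circ 0.4549 0.1847 20.4
scene short1 0.79 top 0.048 mean [0.553  0.3587] circ 0.5541 0.3601 19.9
scene short1 0.52 top 0.048 mean [0.5663 0.2567] circ 0.5662 0.2567 20.1
```

View pics/c3scene.png

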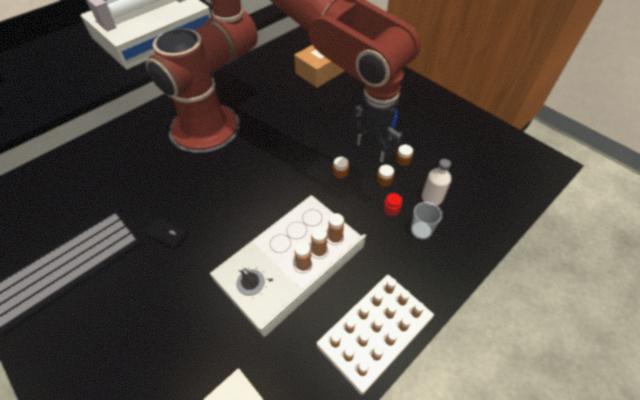

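All three tall jars stand on the back circles at scene px (303,257), (320,242) and (336,228). Next is the short jar at (0.5665, 0.2567).

```bash
python3 -m crank '[[0,0.5,3.8,0.2,-0.5,-0.2,0.6],[0,1.5,3.6,0,0,0,0.6],[0,2,0,0,0,0,0.6],[0,2,0,0,0,0,0.6],[0,0,0,0,0,0,0.6]]' >/dev/null; python3 go.py .5665 .2567 .07 0
```

```text
t 29.65 pos [0.5746 0.2443 0.1183] rpy [-90.08  -0.51  -1.07] F [-1.3  0.6 -0.9] T [-0.01  0.03 -0.  ] grip 0.797
shift now [-0.87  4.82  1.23] turn [ 0.08 -1.07  0.51] | shift after turn [-0.81  4.83  1.24] dist 5.05
```

```bash
python3 -m crank '[[-0.9,1.4,1.3,0,-1,0.5,0.6],[-0.3,1.6,0.1,0,0,0,0.6],[-0.1,1.4,0,0,0,0,0.6],[0,0,0,0,0,0,0.6]]' >/dev/null; python3 go.py .5665 .2567 .01 0
```

```text
t 29.98 pos [0.5633 0.2572 0.0739] rpy [-9.001e+01 -9.000e-02 -2.600e-01] F [-0.4  0.4 -1.1] T [ 0.    0.04 -0.05] grip 0.799
shift now [ 0.31  6.39 -0.05] turn [ 0.01 -0.26  0.09] | shift after turn [ 0.32  6.39 -0.05] dist 6.39
```

```bash
python3 -m crank '[[0.2,1.6,0,0,-0.2,0.1,0.6],[-0.1,1.6,0.1,0,0,0,0.6],[-0.2,1.6,0.1,0,0,0,0.6],[0,0,0,0,0,0,0.6]]' >/dev/null; python3 go.py .5665 .2567 .01 0
```

```text
t 30.32 pos [0.5647 0.259  0.0274] rpy [-89.91  -0.23  -0.16] F [ 0.2 -0.1 -0.4] T [ 0.01 -0.02  0.04] grip 0.8
shift now [ 0.17  1.74 -0.23] turn [-0.09 -0.16  0.23] | shift after turn [ 0.18  1.74 -0.23] dist 1.76
```

```bash
python3 -m crank '[[0.1,1,-0.2,-0.1,-0.1,0.2,0.6],[-0.1,0.6,0,0,0,0,0.6],[0,0,0,0,0,0,0.6]]' >/dev/null; python3 go.py .5665 .2567 .01 0
```

```text
t 30.57 pos [0.5669 0.2569 0.0131] rpy [-8.995e+01 -2.200e-01 -8.000e-02] F [ 0.1 -0.4 -0.1] T [ 0.07 -0.02 -0.01] grip 0.799
shift now [-0.04  0.31 -0.02] turn [-0.05 -0.08  0.22] | shift after turn [-0.04  0.31 -0.02] dist 0.31
```

```bash
python3 -m crank '[[-0.1,0.3,0,0,0,0.2,0.6],[0,0,0,0,0,0,-0.5],[0,0,0,0,0,0,-0.5],[0,0,0,0,0,0,-0.5],[0,0,0,0,0,0,-0.5],[0,0,0,0,0,0,-0.5]]' >/dev/null; python3 go.py .5665 .2567 .01 0
python3 -m crank '[[0,-2,0,0,0,0,-0.5],[0,-3,0,0,0,0,-0.5],[0,-3,0,0,0,0,-0.5],[0,-3,0,0,0,0,-0.5],[0,-2.5,0,0,0,0,-0.5],[0,0,0,0,0,0,-0.5]]' >/dev/null; python3 go.py .5365 -.0055 .14 1
```

```text
t 31.07 pos [0.5678 0.2572 0.0127] rpy [-89.88  -0.23  -0.11] F [-0.3  0.1 -1.1] T [ 0.03 -0.   -0.01] grip 0.523
shift now [-0.13  0.27 -0.06] turn [-0.12 -0.11  0.23] | shift after turn [-0.13  0.27 -0.05] dist 0.31
t 31.57 pos [0.5633 0.2558 0.1474] rpy [-9.008e+01  4.200e-01 -9.000e-02] F [0.1 0.6 0.1] T [ 0.03 -0.05  0.02] grip 0.526
shift now [ -2.63   0.8  -26.13] turn [ 0.08 -1.09 -0.42] | shift after turn [ -3.13   0.74 -26.08] dist 26.28
```

```bash
python3 -m crank '[[-0.35,0,-3.3,0,-1,-0.4,-0.5],[-0.35,0,-3.3,0,0,0,-0.5],[-0.35,0,-3.3,0,0,0,-0.5],[-0.35,0,-3.3,0,0,0,-0.5],[-0.35,0,-3.3,0,0,0,-0.5],[-0.35,0,-3.3,0,0,0,-0.5],[-0.35,0,-3.3,0,0,0,-0.5],[0,0,0,0,0,0,-0.5]]' >/dev/null; python3 go.py .5365 -.0055 .11 1
```

```text
t 32.23 pos [0.5386 0.018  0.1403] rpy [-90.02   0.18   1.4 ] F [-0.6  0.4 -1.4] T [ 0.04 -0.06  0.01] grip 0.524
shift now [-0.26  3.03 -2.34] turn [ 0.02  0.4  -0.18] | shift after turn [-0.25  3.03 -2.35] dist 3.84
```

```bash
python3 -m crank '[[-0.2,1,-2.3,0,0.4,-0.2,-0.5],[0,1.5,0,0,0,0,-0.5],[0,1.5,0,0,0,0,-0.5],[0,0,0,0,0,0,-0.5]]' >/dev/null; python3 go.py .5365 -.0055 .055 1
```

```text
t 32.57 pos [ 0.535  -0.0075  0.0949] rpy [-89.93   0.15   0.67] F [-0.7  0.3 -2. ] T [0.02 0.05 0.  ] grip 0.521
shift now [0.17 3.99 0.2 ] turn [-0.07 -0.33 -0.15] | shift after turn [0.16 3.99 0.2 ] dist 4.0
```

```bash
python3 -m crank '[[0.1,1.5,0.2,0,-0.3,-0.1,-0.5],[0,1.5,0,0,0,0,-0.5],[0,0.5,0,0,0,0,-0.5],[0,0,0,0,0,0,-0.5]]' >/dev/null; python3 go.py .5365 -.0055 .054 1
```

```text
t 32.9 pos [ 0.5345 -0.0034  0.0568] rpy [-89.84   0.26   1.04] F [-0.2 -0.3 -1.3] T [-0.    0.02  0.01] grip 0.524
shift now [ 0.19  0.27 -0.21] turn [-0.16  0.04 -0.26] | shift after turn [ 0.19  0.28 -0.21] dist 0.4
```

```bash
python3 -m crank '[[0.2,0.2,-0.2,-0.1,0,-0.2,-0.5],[0,0.1,0,0,0,0,-0.5],[0,0,0,0,0,0,-0.5]]' >/dev/null; python3 go.py .5365 -.0055 .053 1
```

```text
t 33.15 pos [ 0.5374 -0.0047  0.0547] rpy [-8.995e+01 -1.000e-02  1.110e+00] F [-0.4 -0.9 -1. ] T [-0.   -0.   -0.05] grip 0.527
shift now [-0.09  0.17 -0.08] turn [-0.05  0.11  0.01] | shift after turn [-0.09  0.17 -0.08] dist 0.21
```

```bash
python3 -m crank '[[-0.1,0.2,-0.05,0,0,0,-0.5],[0,0.05,0,0,0,0,-0.5],[0,0,0,0,0,0,0.15],[0,0,0,0,0,0,0.3],[0,0,0,0,0,0,0.4]]' ; python3 -m crank '[[0,-1,0,0,0,0,0.4],[0,-2,0,0,0,0,0.4],[0,-3,0,0,0,0,0.4],[0,-3,0,0,0,0,0.4],[0,-1,0,0,0,0,0.5],[0,0,0,0,0,0,0.6]]' >/dev/null; python3 go.py .5533 .36 .15 0
```

```text
t: 33.57
position: [0.5391, -0.0056, 0.0558]
ee_rot: [-90.0, -0.4, 1.1]
force: [-0.7, 0.1, 0.7]
grip_width: 0.699
t 34.07 pos [ 0.538  -0.0056  0.1624] rpy [-90.    -0.36   1.1 ] F [ 0.4  0.2 -0.1] T [ 0.02 -0.02 -0.02] grip 0.797
shift now [ 2.22  1.25 36.53] turn [-0.    1.1   0.36] | shift after turn [ 1.53  1.24 36.56] dist 36.62
```

```bash
python3 -m crank '[[0.1,0,3.3,0,1.1,0.4,0.6],[0.1,0,3.3,0,0,0,0.6],[0.1,0,3.3,0,0,0,0.6],[0.1,0,3.3,0,0,0,0.6],[0.1,0,3.3,0,0,0,0.6],[0.1,0,3.3,0,0,0,0.6],[0.1,0,3.3,0,0,0,0.6],[0.1,0,3.3,0,0,0,0.6],[0.1,0,3.3,0,0,0,0.6],[0.1,0,3.3,0,0,0,0.6],[0,0,0,0,0,0,0.6]]' >/dev/null; python3 go.py .5533 .36 .1 0; python3 chk.py
```

```text
t 34.98 pos [0.5456 0.3355 0.1495] rpy [-90.29   0.52  -0.53] F [-0.6 -1.1  1. ] T [-0.04  0.03 -0.01] grip 0.798
shift now [0.79 4.93 2.48] turn [ 0.29 -0.53 -0.52] | shift after turn [0.77 4.95 2.45] dist 5.58
top tall1 0.84 top 0.12 mean [ 0.6224 -0.1151] circ 0.6229 -0.1149 16.6
top tall1 0.77 top 0.12 mean [ 0.6191 -0.0597] circ 0.62 -0.0598 16.3
top tall1 0.59 top 0.12 mean [ 0.6203 -0.0029] circ 0.6206 -0.0036 16.6
top short1 0.66 top 0.048 mean [0.4543 0.1845] circ 0.4544 0.1846 19.6
top short1 0.66 top 0.088 mean [ 0.5373 -0.0051] circ 0.5374 -0.0049 19.8
top short1 0.6 top 0.048 mean [0.5572 0.3423] circ 0.5569 0.3435 8.9
scene tall1 0.93 top 0.12 mean [ 0.6234 -0.1152] circ 0.6234 -0.1152 17.0
scene tall1 0.77 top 0.12 mean [ 0.6211 -0.0603] circ 0.6208 -0.06 17.2
scene tall1 0.75 top 0.12 mean [ 0.6218 -0.0035] circ 0.6215 -0.0035 17.0
scene short1 0.79 top 0.048 mean [0.4554 0.1841] circ 0.4544 0.184 20.8
scene short1 0.74 top 0.088 mean [ 0.5379 -0.0055] circ 0.5386 -0.0057 20.9
scene short1 0.5 top 0.048 mean [0.5544 0.3597] circ 0.5542 0.3592 20.8
```

```bash
python3 -m crank '[[0.7,1.5,2.4,0.3,-0.5,-0.5,0.6],[-0.1,1.6,0,0,0,0,0.6],[-0.1,1.6,0,0,0,0,0.6],[0,0,0,0,0,0,0.6]]' >/dev/null; python3 go.py .5533 .36 .07 0
```

```text
t 35.62 pos [0.5555 0.3496 0.1052] rpy [-89.97  -0.38  -0.79] F [-0.1 -0.  -0.5] T [-0.    0.05  0.01] grip 0.804
shift now [-0.26  3.52  1.03] turn [-0.03 -0.79  0.38] | shift after turn [-0.22  3.52  1.04] dist 3.67
```

```bash
python3 -m crank '[[-0.3,1.6,1.1,0,-0.7,0.4,0.6],[-0.2,1.6,0.1,0,0,0,0.6],[0,0,0,0,0,0,0.6]]' >/dev/null; python3 go.py .5533 .36 .01 0
```

```text
t 35.87 pos [0.5529 0.3589 0.0749] rpy [-89.93  -0.12  -0.36] F [ 0.4 -0.8 -0.1] T [0.05 0.04 0.01] grip 0.8
shift now [0.03 6.49 0.1 ] turn [-0.07 -0.36  0.12] | shift after turn [0.04 6.49 0.11] dist 6.49
```

```bash
python3 -m crank '[[0,1.6,0.1,0,-0.3,0.1,0.6],[-0.1,1.6,0,0,0,0,0.6],[-0.2,1.6,0,0,0,0,0.6],[0,0,0,0,0,0,0.6]]' >/dev/null; python3 go.py .5533 .36 .01 0
```

```text
t 36.2 pos [0.5536 0.3585 0.0292] rpy [-89.77  -0.39  -0.22] F [-1.2 -0.9 -1.1] T [ 0.03  0.02 -0.04] grip 0.8
shift now [-0.05  1.92  0.14] turn [-0.23 -0.22  0.39] | shift after turn [-0.03  1.92  0.15] dist 1.92
```

```bash
python3 -m crank '[[-0.1,1.2,0.1,-0.2,-0.2,0.4,0.6],[-0.1,0.9,0,0,0,0,0.6],[0,0,0,0,0,0,0.6]]' >/dev/null; python3 go.py .5533 .36 .01 0
```

```text
t 36.45 pos [0.5536 0.3593 0.0088] rpy [-8.99e+01 -1.30e-01 -7.00e-02] F [ 0.3  0.6 -0.3] T [ 0.02  0.02 -0.03] grip 0.801
shift now [-0.03 -0.12  0.07] turn [-0.1  -0.07  0.13] | shift after turn [-0.03 -0.12  0.07] dist 0.14
```

```bash
python3 -m crank '[[0,0,0.05,0,0,0.1,0.6],[0,0,0,0,0,0,-0.5],[0,0,0,0,0,0,-0.5],[0,0,0,0,0,0,-0.5],[0,0,0,0,0,0,-0.5],[0,0,0,0,0,0,-0.5]]' >/dev/null; python3 go.py .5533 .36 .01 0
python3 -m crank '[[0,-2,0,0,0,0,-0.5],[0,-3,0,0,0,0,-0.5],[0,-3,0,0,0,0,-0.5],[0,-3,0,0,0,0,-0.5],[0,-2.5,0,0,0,0,-0.5],[0,0,0,0,0,0,-0.5]]' >/dev/null; python3 go.py .5375 -.0615 .14 1
```

```text
t 36.95 pos [0.5553 0.3606 0.0112] rpy [-8.981e+01 -2.000e-01 -7.000e-02] F [ 0.7 -0.2 -1.9] T [-0.03  0.03 -0.03] grip 0.528
shift now [-0.2   0.11 -0.06] turn [-0.19 -0.06  0.2 ] | shift after turn [-0.2   0.12 -0.06] dist 0.24
t 37.45 pos [0.5515 0.3587 0.1465] rpy [-9.008e+01  3.300e-01 -5.000e-02] F [ 1.4  1.5 -0.8] T [ 0.03 -0.03 -0.03] grip 0.527
shift now [ -1.36   0.72 -42.02] turn [ 0.08 -1.05 -0.33] | shift after turn [ -2.13   0.65 -41.99] dist 42.05
```

```bash
python3 -m crank '[[-0.2,0,-3.3,0,-1,-0.3,-0.5],[-0.2,0,-3.3,0,0,0,-0.5],[-0.2,0,-3.3,0,0,0,-0.5],[-0.2,0,-3.3,0,0,0,-0.5],[-0.2,0,-3.3,0,0,0,-0.5],[-0.2,0,-3.3,0,0,0,-0.5],[-0.2,0,-3.3,0,0,0,-0.5],[-0.2,0,-3.3,0,0,0,-0.5],[-0.2,0,-3.3,0,0,0,-0.5],[-0.2,0,-3.3,0,0,0,-0.5],[-0.2,0,-3.3,0,0,0,-0.5],[-0.2,0,-2.5,0,0,0,-0.5],[0,0,0,0,0,0,-0.5]]' >/dev/null; python3 go.py .5375 -.0615 .11 1
```

```text
t 38.53 pos [ 0.5281 -0.0437  0.1354] rpy [-89.95   0.37   1.42] F [-0.3  0.7 -1.2] T [0.02 0.01 0.03] grip 0.522
shift now [ 0.91  2.53 -1.8 ] turn [-0.05  0.42 -0.37] | shift after turn [ 0.9   2.54 -1.79] dist 3.24
```

```bash
python3 -m crank '[[0.9,0.6,-1.8,0,0.4,-0.4,-0.5],[0,1.5,0,0,0,0,-0.5],[0,1.5,0,0,0,0,-0.5],[0,0,0,0,0,0,-0.5]]' >/dev/null; python3 go.py .5375 -.0615 .053 1
```

```text
t 38.87 pos [ 0.5365 -0.063   0.0954] rpy [-8.986e+01  4.000e-02  7.300e-01] F [-0.7 -0.3 -0.6] T [ 0.05  0.02 -0.03] grip 0.521
shift now [0.11 4.24 0.14] turn [-0.14 -0.27 -0.04] | shift after turn [0.1  4.24 0.15] dist 4.24
```

```bash
python3 -m crank '[[0.1,1.6,0.15,-0.1,-0.3,0,-0.5],[0,1.6,0,0,0,0,-0.5],[0,0.5,0,0,0,0,-0.5],[0,0,0,0,0,0,-0.5]]' >/dev/null; python3 go.py .5375 -.0615 .052 1
```

```text
t 39.2 pos [ 0.5366 -0.059   0.0562] rpy [-89.87   0.18   1.14] F [-0.5 -0.5 -1.2] T [-0.02 -0.02 -0.02] grip 0.526
shift now [ 0.09  0.42 -0.25] turn [-0.13  0.14 -0.18] | shift after turn [ 0.09  0.42 -0.25] dist 0.5
```

```bash
python3 -m crank '[[0.1,0.3,-0.25,-0.1,0.1,-0.2,-0.5],[0,0.2,0,0,0,0,-0.5],[0,0,0,0,0,0,-0.5]]' >/dev/null; python3 go.py .5375 -.0615 .0515 1
```

```text
t 39.45 pos [ 0.5384 -0.0609  0.0523] rpy [-89.99  -0.12   1.1 ] F [-0.2  0.5 -1.4] T [-0.    0.06 -0.07] grip 0.525
shift now [-0.09  0.08 -0.06] turn [-0.01  0.1   0.12] | shift after turn [-0.09  0.08 -0.06] dist 0.14
```

```bash
python3 -m crank '[[-0.15,0.1,-0.05,0,0,0,-0.5],[0,0.05,0,0,0,0,-0.5],[0,0,0,0,0,0,0.15],[0,0,0,0,0,0,0.3],[0,0,0,0,0,0,0.4]]' ; python3 -m crank '[[0,-1,0,0,0,0,0.4],[0,-2,0,0,0,0,0.4],[0,-3,0,0,0,0,0.4],[0,-3,0,0,0,0,0.4],[0,-1,0,0,0,0,0.5],[0,0,0,0,0,0,0.6]]' >/dev/null; python3 go.py .4544 .1845 .15 0
```

```text
t: 39.87
position: [0.5393, -0.0622, 0.0543]
ee_rot: [-90.1, -0.5, 1.1]
force: [-0.6, -0.5, 0.1]
grip_width: 0.699
t 40.37 pos [ 0.538  -0.062   0.1607] rpy [-90.06  -0.41   1.08] F [0.  1.  0.5] T [-0.   -0.05  0.04] grip 0.798
shift now [-7.9   0.99 24.8 ] turn [0.06 1.08 0.42] | shift after turn [-8.36  1.07 24.65] dist 26.05
```

```bash
python3 -m crank '[[-1.1,0,3.3,0,1.1,0.4,0.6],[-1.1,0,3.3,0,0,0,0.6],[-1.1,0,3.3,0,0,0,0.6],[-1.1,0,3.3,0,0,0,0.6],[-1.1,0,3.3,0,0,0,0.6],[-1.1,0,3.3,0,0,0,0.6],[-1.1,0,3.3,0,0,0,0.6],[0,0,0,0,0,0,0.6]]' >/dev/null; python3 go.py .4544 .1845 .1 0; python3 chk.py
```

```text
t 41.03 pos [0.4566 0.1753 0.1538] rpy [-90.14   0.15  -0.55] F [-0.3 -0.4  0.4] T [-0.01 -0.02 -0.01] grip 0.803
shift now [-0.22  5.38  0.93] turn [ 0.14 -0.55 -0.16] | shift after turn [-0.22  5.38  0.92] dist 5.47
top tall1 0.61 top 0.12 mean [ 0.6204 -0.0592] circ 0.6204 -0.0596 16.7
top tall1 0.59 top 0.12 mean [ 0.6192 -0.003 ] circ 0.6198 -0.0033 15.9
top tall1 0.55 top 0.12 mean [ 0.6225 -0.1145] circ 0.6226 -0.1143 17.1
top short1 0.71 top 0.088 mean [ 0.5369 -0.0051] circ 0.5376 -0.0046 19.8
top short1 0.65 top 0.088 mean [ 0.538  -0.0605] circ 0.5376 -0.0607 19.9
scene tall1 0.84 top 0.12 mean [ 0.6236 -0.1156] circ 0.6233 -0.1158 17.1
scene tall1 0.84 top 0.12 mean [ 0.6215 -0.0604] circ 0.6211 -0.0598 17.3
scene tall1 0.63 top 0.12 mean [ 0.6218 -0.0045] circ 0.6209 -0.005 17.3
scene short1 0.91 top 0.088 mean [ 0.5385 -0.0617] circ 0.5371 -0.0623 20.9
scene short1 0.89 top 0.088 mean [ 0.5379 -0.0056] circ 0.5374 -0.0053 20.0
scene short1 0.73 top 0.048 mean [0.4542 0.1845] circ 0.454 0.1838 20.8
```

All good so far. The last short jar is still at (0.4543, 0.1845).

```bash
python3 -m crank '[[-0.2,1.5,0.9,0,-0.5,-0.2,0.6],[0,1.6,0,0,0,0,0.6],[0,1.6,0,0,0,0,0.6],[0,0,0,0,0,0,0.6]]' >/dev/null; python3 go.py .4544 .1845 .07 0
```

```text
t 41.67 pos [0.4619 0.1747 0.1085] rpy [-90.23  -0.48  -0.99] F [-0.5 -0.1 -0.9] T [ 0.02  0.04 -0.05] grip 0.798
shift now [-0.8   3.84  0.98] turn [ 0.23 -0.99  0.48] | shift after turn [-0.75  3.85  0.98] dist 4.05
```

```bash
python3 wl.py w7
```

```text
cap px [206. 309.] z 0.047 xy 0.4546 0.1868 r 21.6 area 3141
cap px [284. 219.] z 0.142 xy 0.4185 0.1734 r 15.5 area 728
cap px [284. 423.] z 0.142 xy 0.5051 0.1713 r 15.6 area 728
cap px [362. 586.] z 0.034 xy 0.6603 0.0572 r 39.7 area 558
cap px [355. 377.] z 0.02 xy 0.5016 0.0691 r 28.5 area 2008
cap px [391. 476.] z 0.04 xy 0.584 0.0349 r 17.6 area 581
```

```bash
python3 -m crank '[[-0.8,1.6,1,0.2,-1,0.5,0.6],[-0.3,1.6,0.1,0,0,0,0.6],[0,0,0,0,0,0,0.6]]' >/dev/null; python3 go.py .4544 .1845 .01 0
```

```text
t 41.97 pos [0.4545 0.1857 0.0792] rpy [-89.88  -0.36  -0.13] F [ 0.5 -0.2 -0.4] T [ 0.01  0.04 -0.02] grip 0.803
shift now [-0.05  6.92 -0.14] turn [-0.12 -0.13  0.36] | shift after turn [-0.01  6.92 -0.12] dist 6.92
```

```bash
python3 -m crank '[[-0.1,1.7,-0.1,-0.1,-0.1,0.3,0.6],[-0.1,1.7,0,0,0,0,0.6],[-0.1,1.7,0,0,0,0,0.6],[0,0,0,0,0,0,0.6]]' >/dev/null; python3 go.py .4544 .1845 .01 0
```

```text
t 42.3 pos [0.4537 0.1862 0.0296] rpy [-8.985e+01 -3.100e-01  3.000e-02] F [-1.1  0.8 -0.8] T [0.02 0.03 0.01] grip 0.803
shift now [ 0.06  1.96 -0.17] turn [-0.15  0.03  0.31] | shift after turn [ 0.07  1.96 -0.17] dist 1.96
```

```bash
python3 -m crank '[[0,1.2,-0.15,-0.1,0,0.3,0.6],[0,0.8,-0.05,0,0,0,0.6],[0,0,0,0,0,0,0.6]]' >/dev/null; python3 go.py .4544 .1845 .01 0
```

```text
t 42.55 pos [0.4556 0.1851 0.0117] rpy [-8.988e+01 -1.700e-01  6.000e-02] F [-0.4 -0.8 -0.2] T [-0.01  0.    0.01] grip 0.803
shift now [-0.12  0.17 -0.06] turn [-0.12  0.06  0.17] | shift after turn [-0.12  0.17 -0.06] dist 0.22
```

```bash
python3 -m crank '[[-0.1,0.2,-0.05,0,0,0.1,0.6],[0,0,0,0,0,0,-0.5],[0,0,0,0,0,0,-0.5],[0,0,0,0,0,0,-0.5],[0,0,0,0,0,0,-0.5],[0,0,0,0,0,0,-0.5]]' >/dev/null; python3 go.py .4544 .1845 .01 0
python3 -m crank '[[0,-2,0,0,0,0,-0.5],[0,-3,0,0,0,0,-0.5],[0,-3,0,0,0,0,-0.5],[0,-3,0,0,0,0,-0.5],[0,-2.5,0,0,0,0,-0.5],[0,0,0,0,0,0,-0.5]]' >/dev/null; python3 go.py .5385 -.1175 .14 1
```

```text
t 43.05 pos [0.4574 0.1855 0.014 ] rpy [-8.978e+01 -4.100e-01  7.000e-02] F [ 1.  -0.2 -1.5] T [-0.01  0.05  0.01] grip 0.522
shift now [-0.3   0.39 -0.1 ] turn [-0.22  0.07  0.41] | shift after turn [-0.3  0.4 -0.1] dist 0.51
t 43.55 pos [0.4529 0.1841 0.1509] rpy [-8.99e+01  1.10e-01  7.00e-02] F [ 1.7  0.5 -0.4] T [-0.   -0.03 -0.01] grip 0.525
shift now [  8.52   1.02 -30.17] turn [-0.1  -0.93 -0.11] | shift after turn [  8.03   1.09 -30.3 ] dist 31.37
```

```bash
python3 -m crank '[[0.9,0,-3.3,0,-1,-0.1,-0.5],[0.9,0,-3.3,0,0,0,-0.5],[0.9,0,-3.3,0,0,0,-0.5],[0.9,0,-3.3,0,0,0,-0.5],[0.9,0,-3.3,0,0,0,-0.5],[0.9,0,-3.3,0,0,0,-0.5],[0.9,0,-3.3,0,0,0,-0.5],[0.9,0,-3.3,0,0,0,-0.5],[0,0,-1.5,0,0,0,-0.5],[0,0,0,0,0,0,-0.5]]' >/dev/null; python3 go.py .5385 -.1175 .11 1
```

```text
t 44.38 pos [ 0.5307 -0.1034  0.1423] rpy [-89.69   0.14   1.53] F [ 0.   0.3 -2.3] T [0.02 0.06 0.02] grip 0.52
shift now [ 0.75  3.22 -1.45] turn [-0.31  0.53 -0.14] | shift after turn [ 0.75  3.23 -1.43] dist 3.61
```

```bash
python3 -m crank '[[0.75,1,-1.4,-0.3,0.5,-0.1,-0.5],[0,1.6,0,0,0,0,-0.5],[0,1.6,0,0,0,0,-0.5],[0,0,0,0,0,0,-0.5]]' >/dev/null; python3 go.py .5385 -.1175 .055 1
```

```text
t 44.72 pos [ 0.5374 -0.117   0.0954] rpy [-89.86   0.18   0.84] F [-1.4  0.4 -1.9] T [-0.    0.06  0.03] grip 0.521
shift now [ 0.12  4.04 -0.07] turn [-0.14 -0.16 -0.18] | shift after turn [ 0.11  4.04 -0.06] dist 4.04
```

```bash
python3 -m crank '[[0.1,1.5,-0.05,-0.1,-0.2,-0.2,-0.5],[0,1.5,0,0,0,0,-0.5],[0,0.5,0,0,0,0,-0.5],[0,0,0,0,0,0,-0.5]]' >/dev/null; python3 go.py .5385 -.1175 .055 1
```

```text
t 45.05 pos [ 0.537  -0.1138  0.058 ] rpy [-89.83   0.15   1.2 ] F [-0.1  0.3 -1.2] T [ 0.02  0.04 -0.02] grip 0.523
shift now [ 0.15  0.29 -0.37] turn [-0.17  0.2  -0.15] | shift after turn [ 0.15  0.3  -0.37] dist 0.5
```

```bash
python3 -m crank '[[0.1,0.3,-0.35,-0.1,0.2,-0.1,-0.5],[0,0.1,0,0,0,0,-0.5],[0,0,0,0,0,0,-0.5]]' >/dev/null; python3 go.py .5385 -.1175 .0542 1
```

```text
t 45.3 pos [ 0.5388 -0.1166  0.0552] rpy [-8.995e+01 -4.000e-02  1.060e+00] F [ 1.3  0.4 -0.1] T [ 0.01 -0.01  0.03] grip 0.519
shift now [-0.03  0.1  -0.08] turn [-0.05  0.06  0.04] | shift after turn [-0.03  0.1  -0.08] dist 0.14
```

```bash
python3 -m crank '[[-0.05,0.1,-0.05,0,0,0,-0.5],[0,0.05,0,0,0,0,-0.5],[0,0,0,0,0,0,0.15],[0,0,0,0,0,0,0.3],[0,0,0,0,0,0,0.4]]' ; python3 -m crank '[[0,-1,0,0,0,0,0.4],[0,-2,0,0,0,0,0.4],[0,-3,0,0,0,0,0.4],[0,-3,0,0,0,0,0.4],[0,-1,0,0,0,0,0.4],[0,0,0,0,0,0,0]]' >/dev/null; python3 go.py .574 -.2393 .18 91
```

```text
t: 45.72
position: [0.5407, -0.1182, 0.0572]
ee_rot: [-90.1, -0.4, 1.0]
force: [-0.4, 0.3, 0.2]
grip_width: 0.7
t 46.22 pos [ 0.5393 -0.1178  0.1632] rpy [-90.04  -0.27   1.03] F [ 1.1 -0.5 -0.2] T [-0.02 -0.05 -0.01] grip 0.572
shift now [  3.26  -1.66 -12.21] turn [  0.24 -89.97   0.19] | shift after turn [-12.2   -1.68  -3.26] dist 12.74
```

```bash
python3 -m crank '[[0.8,-0.5,-3,0,0,0.2,0],[0.8,-0.5,-3,0,0,0,0],[0.8,-0.5,-3,0,0,0,0],[0.8,-0.2,-2.7,0,0,0,0],[0,0,0,0,-6.6,0,0],[0,0,0,0,-6.6,0,0],[0,0,0,0,-6.6,0,0],[0,0,0,0,-6.6,0,0],[0,0,0,0,-6.6,0,0],[0,0,0,0,-6.6,0,0],[0,0,0,0,-6.6,0,0],[0,0,0,0,-6.6,0,0],[0,0,0,0,-6.6,0,0],[0,0,0,0,-6.6,0,0],[0,0,0,0,-6.6,0,0],[0,0,0,0,-6.6,0,0],[0,0,0,0,0,0,0]]' >/dev/null; python3 go.py .574 -.2393 .18 91;python3 chk.py c4
python3 - <<'E'
from dial import *
i=info('wrist'); im,d=arm.camera('wrist'); save('w8',im); two(i,im,'d8')
E
```

```text
t 47.63 pos [ 0.5662 -0.2361  0.1546] rpy [-88.53  -0.67  84.17] F [-0.2 -0.4 -0.5] T [ 0.05  0.03 -0.02] grip 0.5
shift now [-0.21 -2.56 -0.75] turn [-1.42 -6.82  0.76] | shift after turn [-0.33 -2.54 -0.78] dist 2.68
top tall1 0.69 top 0.12 mean [ 0.621  -0.0037] circ 0.6212 -0.0038 16.6
top tall1 0.56 top 0.12 mean [ 0.6205 -0.0597] circ 0.6205 -0.0596 16.7
top short1 0.67 top 0.088 mean [ 0.5377 -0.0606] circ 0.5376 -0.0606 19.7
top short1 0.65 top 0.088 mean [ 0.537  -0.0047] circ 0.5373 -0.005 19.5
top short1 0.52 top 0.088 mean [ 0.5397 -0.1175] circ 0.5397 -0.117 19.6
top short1 0.35 top 0.088 mean [0.7497 0.1968] circ 0.7493 0.1956 35.0
scene tall1 0.81 top 0.12 mean [ 0.6213 -0.0607] circ 0.6212 -0.0597 17.3
scene tall1 0.8 top 0.12 mean [ 0.6219 -0.0039] circ 0.6215 -0.0038 17.2
scene tall1 0.77 top 0.12 mean [ 0.6233 -0.1153] circ 0.6233 -0.1155 17.0
scene tall1 0.55 top 0.048 mean [ 0.6264 -0.1682] circ 0.6243 -0.1231 176.6
scene short1 0.9 top 0.088 mean [ 0.5383 -0.0615] circ 0.5386 -0.061 20.7
scene short1 0.83 top 0.088 mean [ 0.5378 -0.006 ] circ 0.5376 -0.0057 20.5
scene short1 0.74 top 0.088 mean [ 0.5399 -0.1185] circ 0.5398 -0.118 20.1
```

View pics/d8.png

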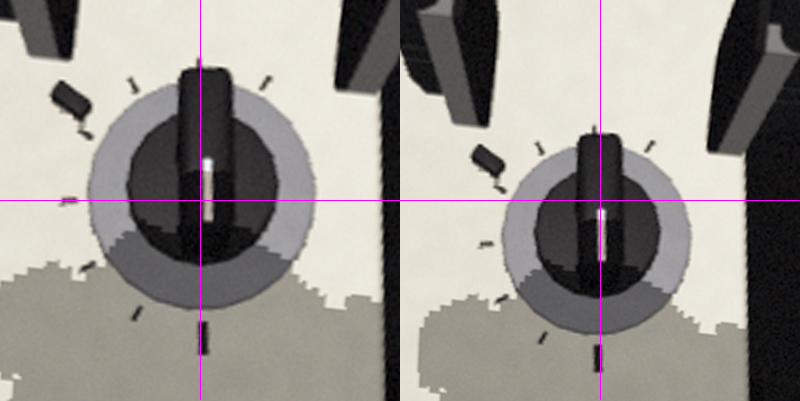

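View pics/c4scene.png

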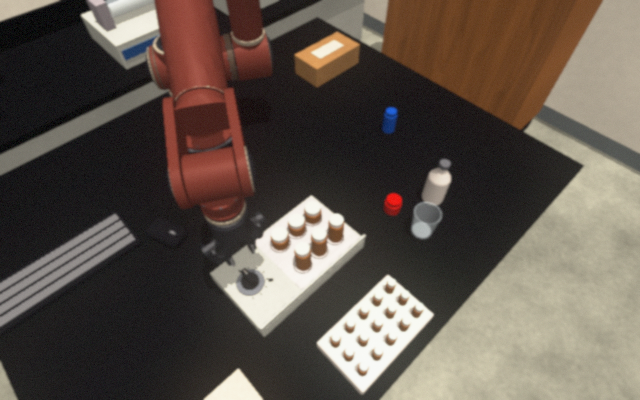

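All six jars are in place: scene px (313,213), (297,226), (280,240) in front and (336,228), (320,242), (303,257) behind. In d8.png the pointer is still on the zero tick. Now grip the dial.

```bash
python3 -m crank '[[-0.2,1.4,-0.7,-1.4,-6.5,0.7,0],[0,1.4,0,0,0,0,0],[0,1.4,0,0,0,0,0],[0,0,0,0,0,0,0]]' >/dev/null; python3 go.py .574 -.2393 .061 91
```

```text
t 48.32 pos [ 0.5747 -0.2397  0.1143] rpy [-90.31   0.15  90.29] F [-0.1  0.4 -0.9] T [0.07 0.04 0.02] grip 0.497
shift now [0.06 5.33 0.1 ] turn [ 0.31 -0.71 -0.15] | shift after turn [0.05 5.33 0.07] dist 5.33
```

```bash
python3 -m crank '[[0.05,1.5,0.1,0.3,-0.7,-0.1,0],[0,1.5,0.2,0,0,0,0],[0,1.4,0.2,0,0,0,0],[0,0,0,0,0,0,0]]' >/dev/null; python3 go.py .574 -.2393 .061 91
```

```text
t 48.65 pos [ 0.5695 -0.2393  0.0675] rpy [-8.994e+01  2.000e-02  9.072e+01] F [-0.6  0.6 -1.6] T [-0.02  0.08  0.05] grip 0.501
shift now [-0.    0.65 -0.45] turn [-0.06 -0.28 -0.02] | shift after turn [-0.    0.65 -0.45] dist 0.79
```

```bash
python3 -m crank '[[0,0.6,-0.4,0,-0.3,0,0],[0,0.1,0,0,0,0,0],[0,0,0,0,0,0,0]]' >/dev/null; python3 go.py .574 -.2393 .061 91
```

```text
t 48.9 pos [ 0.5739 -0.2393  0.0597] rpy [-8.989e+01 -1.000e-02  9.095e+01] F [ 0.1  0.1 -0. ] T [-0.01 -0.06 -0.03] grip 0.497
shift now [-0.   -0.13 -0.01] turn [-0.11 -0.05  0.01] | shift after turn [-0.   -0.13 -0.01] dist 0.13
```

```bash
python3 -m crank '[[0,0,0,0,0,0,-1],[0,0,0,0,0,0,-1],[0,0,0,0,0,0,-1],[0,0,0,0,0,0,-1],[0,0,0,0,0,0,-1],[0,0,0,0,0,0,-1]]' 40 >/dev/null
python3 go.py .574 -.2393 .061 91
python3 -m crank '[[0,0,0,0,6,0,-1],[0,0,0,0,6,0,-1],[0,0,0,0,6,0,-1],[0,0,0,0,6,0,-1],[0,0,0,0,6,0,-1],[0,0,0,0,6,0,-1],[0,0,0,0,6,0,-1],[0,0,0,0,6,0,-1],[0,0,0,0,6,0,-1]]'  >/dev/null
python3 go.py .574 -.2393 .061 -36
```

```text
t 49.4 pos [ 0.575  -0.2393  0.0613] rpy [-9.001e+01  5.000e-02  9.095e+01] F [ 0.6  0.2 -1.1] T [ 0.02 -0.02 -0.  ] grip 0.155
shift now [0.   0.03 0.1 ] turn [ 0.01 -0.05 -0.05] | shift after turn [0.   0.03 0.1 ] dist 0.1
t 50.15 pos [ 0.574  -0.241   0.0613] rpy [-90.16   0.2   34.47] F [ 0.5  0.2 -0.7] T [-0.02  0.04  0.1 ] grip 0.154
shift now [0.1  0.03 0.14] turn [ 2.600e-01  7.047e+01 -7.000e-02] | shift after turn [-0.1   0.03  0.14] dist 0.17
```

```bash
python3 -m crank '[[0,0,0,0.2,6.3,0,-1],[0,0,0,0,6.3,0,-1],[0,0,0,0,6.3,0,-1],[0,0,0,0,6.3,0,-1],[0,0,0,0,6.3,0,-1],[0,0,0,0,6.3,0,-1],[0,0,0,0,6.3,0,-1],[0,0,0,0,6.3,0,-1],[0,0,0,0,6.3,0,-1],[0,0,0,0,4,0,-1],[0,0,0,0,0,0,-1]]'  >/dev/null
python3 go.py .574 -.2393 .061 -36.2
```

```text
t 51.07 pos [ 0.5719 -0.241   0.0613] rpy [-90.2    0.37 -29.5 ] F [ 0.4  0.3 -2. ] T [-0.02 -0.13 -0.04] grip 0.155
shift now [0.1  0.03 0.25] turn [ 0.22  6.7  -0.35] | shift after turn [0.07 0.03 0.26] dist 0.27
```

```bash
python3 -m crank '[[0,0,0,0.2,3.2,-0.3,-1],[0,0,0,0,3.1,0,-1],[0,0,0,0,0,0,-1],[0,0,0,0,0,0,-1]]'  >/dev/null
python3 go.py .574 -.2393 .061 -36.2
```

```text
t 51.4 pos [ 0.5717 -0.2409  0.0613] rpy [-9.00e+01  8.00e-02 -3.56e+01] F [ 0.3  0.4 -2.5] T [ 0.06 -0.02  0.02] grip 0.154
shift now [0.1  0.03 0.26] turn [-0.    0.6  -0.08] | shift after turn [0.1  0.03 0.27] dist 0.28
```

Next: a 0.6° nudge, then release, lift and check.

```bash
python3 -m crank '[[0,0,0,0,0.6,0,-1],[0,0,0,0,0,0,-1]]'  >/dev/null
python3 go.py .574 -.2393 .061 -36.2
python3 -m crank '[[0,0,0,0,0,0,-0.5],[0,0,0,0,0,0,-0.1],[0,0,0,0,0,0,-0.1],[0,0,0,0,0,0,-0.1],[0,-2,0,0,0,0,-0.1],[0,-3,0,0,0,0,0],[0,-3,0,0,0,0,0],[0,-2,0,0,0,0,0.3],[0,0,0,0,0,0,0.3],[0,0,0,0,0,0,0.3]]' >/dev/null
python3 go.py .574 -.2393 .061 -36.2
python3 - <<'E'
from dial import *
i=info('wrist'); im,d=arm.camera('wrist'); save('w9',im); two(i,im,'d9')
np.savez('/tmp/w9',im=im,d=d,K=i['K'],position=i['position'],attitude=i['attitude'])
E
```

```text
t 51.57 pos [ 0.5717 -0.2409  0.0613] rpy [-9.000e+01  8.000e-02 -3.606e+01] F [ 0.6  1.2 -1.5] T [ 0.04  0.03 -0.01] grip 0.153
shift now [0.1  0.03 0.26] turn [-0.    0.14 -0.08] | shift after turn [0.1  0.03 0.26] dist 0.28
t 52.4 pos [ 0.5717 -0.2414  0.1659] rpy [-9.006e+01  8.000e-02 -3.586e+01] F [-1.4 -0.  -1.5] T [0.02 0.07 0.01] grip 0.647
shift now [ 0.08 10.49  0.32] turn [ 0.06  0.34 -0.08] | shift after turn [ 0.06 10.49  0.31] dist 10.49
```

View pics/d9.png

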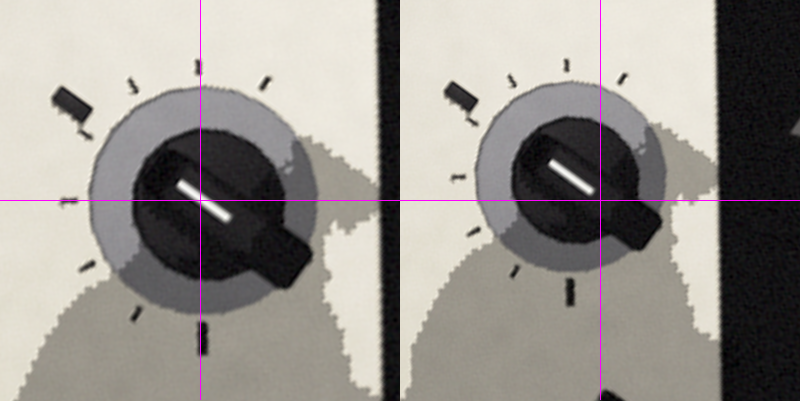

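View pics/w9.png

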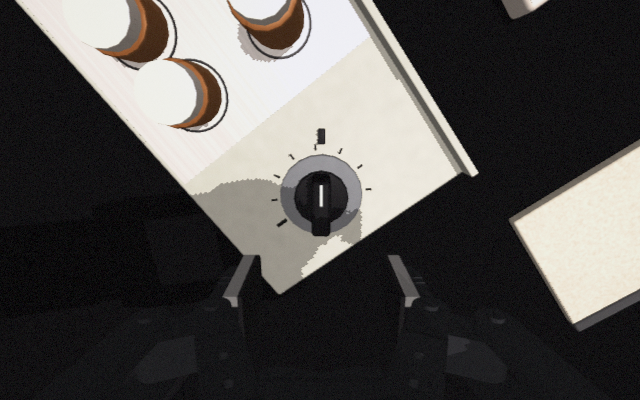

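```bash
cat > ang.py <<'E'
from dial import *
def ang(i,im,cx=.5725,cy=-.2395,verbose=True):
    s=.0002;h=.06
    b=rect2(i,im,cx,cy,.06,.084,s).astype(int)
    # pointer: bright px within .022 of axis (local to dark dial)
    g=b.mean(2); yy,xx=np.mgrid[:g.shape[0],:g.shape[1]]
    # dark mask fill: bright blob with elongated shape
    n,lab,st,ce=cv2.connectedComponentsWithStats((g>105).astype(np.uint8))
    best=None
    for k in range(1,n):
        if 300<st[k,4]<4000:
            r,c=np.nonzero(lab==k); P=np.stack([-r,-c],1)*s
            C=P.mean(0); 
            if np.hypot(*(C+h))>.025: continue
            u,sv,vt=np.linalg.svd(P-C,full_matrices=False)
            if sv[0]/sv[1]<3: continue
            best=(vt[0],C+[cx+h,cy+h],st[k,4])
    v=best[0]
    def cw(d): return np.degrees(np.arctan2(d[1],-d[0]))  # clockwise from -x: toward +y positive
    a=cw(v)%180
    t=rect2(i,im,cx,cy,.06,.0425,s).astype(int).mean(2)
    n,lab,st,ce=cv2.connectedComponentsWithStats((t<90).astype(np.uint8)); out=[]
    for k in range(1,n):
        p=np.array([cx+h-ce[k][1]*s,cy+h-ce[k][0]*s]); r=np.hypot(p[0]-cx,p[1]-cy)
        if .04<r<.056 and st[k,4]>900: out.append((p.round(4),round(r,4),st[k,4]))
    print('pointer world cw angle',round(a,2),'centre',best[1].round(4)); print('tabs',out)
    # axis from grey ring outer edge on plane .04 (bright panel vs ring)
    q=rect2(i,im,cx,cy,.06,.04,s); save('ringdbg',q)
    return a,out
E
python3 - <<'E'
from ang import *
z=np.load('/tmp/w9.npz'); i={k:z[k] for k in('K','position','attitude')}
a,t=ang(i,z['im'])
for ax in [(.5725,-.2395),(.5722,-.2398),(.572,-.240),(.573,-.2395)]:
    for o in t: d=o[0]-np.array(ax); print(ax,np.degrees(np.arctan2(d[1],-d[0])).round(2))
E
```

```text
pointer world cw angle 125.89 centre [ 0.5794 -0.2303]
tabs [(array([ 0.6013, -0.2003]), np.float64(0.0486), np.int32(1564))]
(0.5725, -0.2395) 126.3
(0.5722, -0.2398) 126.38
(0.572, -0.24) 126.43
(0.573, -0.2395) 125.83
```

View pics/ringdbg.png

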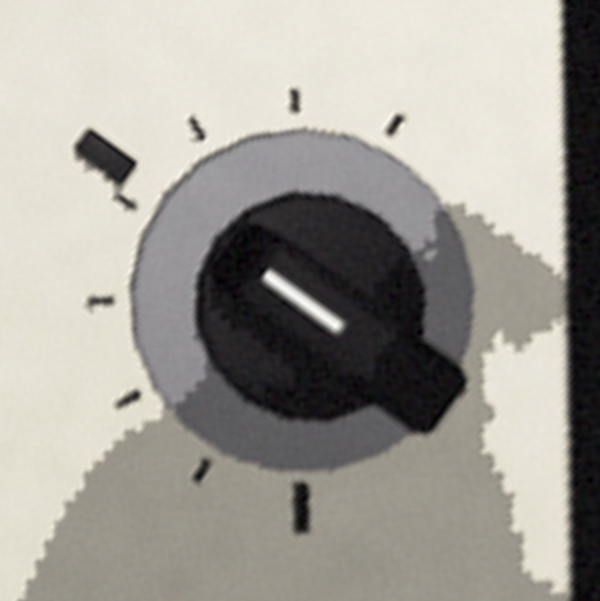

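The pointer is at 125.9° and the tab at 126.3°, so they line up within about half a degree. I'll back away and make a final check.

```bash
python3 -m crank '[[0,-3,0,0,0,0,0.3],[0,-3,0,0,0,0,0.3],[0,-3,-2,0,0,0,0.3],[0,0,-3,0,0,0,0.3],[0,0,-3,0,0,0,0.3],[0,0,-3,0,0,0,0.3],[0,0,-3,0,0,0,0.3],[0,0,0,0,0,0,0.3],[0,0,0,0,0,0,0.3]]' ; python3 chk.py c5
python3 - <<'E'
from ang import *
i=info('wrist'); im,d=arm.camera('wrist'); save('w10',im)
im,d=arm.camera('top'); save('c5zoom',cv2.resize(im[130:225,300:445],None,fx=5,fy=5,interpolation=cv2.INTER_CUBIC))
E
```

```text
t: 53.2
position: [0.483, -0.3558, 0.2427]
ee_rot: [-90.1, 1.4, -35.6]
force: [-0.0, 0.6, -0.0]
grip_width: 0.654
top tall1 0.69 top 0.12 mean [ 0.6224 -0.1139] circ 0.6228 -0.1142 16.3
top tall1 0.69 top 0.12 mean [ 0.6202 -0.06  ] circ 0.6203 -0.0596 16.6
top tall1 0.68 top 0.12 mean [ 0.6211 -0.0035] circ 0.6208 -0.0029 16.7
top tall1 0.31 top 0.12 mean [0.713  0.3159] circ 0.7128 0.3161 14.3
top short1 0.79 top 0.088 mean [ 0.5393 -0.1177] circ 0.5396 -0.117 19.5
top short1 0.72 top 0.088 mean [ 0.5385 -0.0602] circ 0.5376 -0.0605 19.7
top short1 0.51 top 0.088 mean [ 0.5378 -0.0049] circ 0.5377 -0.0048 19.5
scene tall1 0.86 top 0.12 mean [ 0.6215 -0.0603] circ 0.6212 -0.0596 17.3
scene tall1 0.67 top 0.12 mean [ 0.6219 -0.004 ] circ 0.6223 -0.0037 17.1
scene tall1 0.56 top 0.12 mean [ 0.624  -0.1156] circ 0.6245 -0.1156 17.4
scene short1 0.84 top 0.088 mean [ 0.5385 -0.0615] circ 0.5373 -0.0617 20.5
scene short1 0.84 top 0.088 mean [ 0.5401 -0.1183] circ 0.5403 -0.119 20.4
scene short1 0.61 top 0.088 mean [ 0.5377 -0.0053] circ 0.5373 -0.0059 20.4
```

View pics/c5zoom.png

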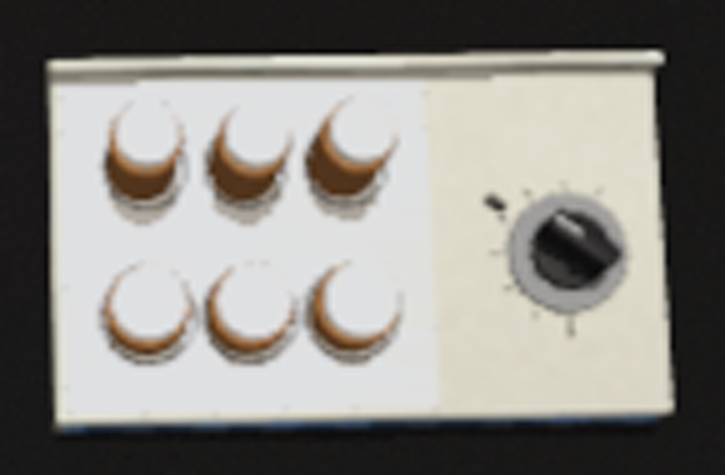

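View pics/c5scene.png

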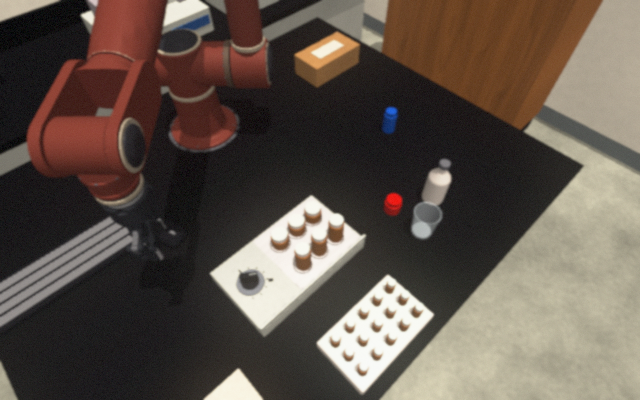

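The views show all six jars upright on their circles, the pointer aimed at the tab, and the look-alikes and bystanders untouched. The gripper is clear, so I'm handing in.

```bash
python3 -c "
from plant import arm
print(arm.hand_in())"
```

```text
the job is handed in; nothing more can be done
None
```

I finished the job and handed it in at about 53 s of the 210 s allowed. The hand-in gives no verdict, so the results below are my own last checks.

- **Dial off:** I turned the dial to its end stop while the shelf was still empty. It was still on the zero tick after the sixth jar was placed.
- **Jars:** All three tall jars stand upright in the back row and all three short jars in the front row, filled from the end farthest from the dial. By the last top and scene camera readings, each is within about 2 mm of its circle's centre. The wrist camera read 2–3 mm off in y compared with the other two, so I relied on those.
- **Set-point:** The pointer reads 125.9° and the tab about 126.3°, measured from the world's x direction, so they agree to about half a degree. My earlier estimate of the tab was about 127.2° from the shelf's zero. That matches once the shelf's 1° of yaw is allowed for.
- **Left alone:** I did not touch the beaker, wash bottle, mouse or the red and blue look-alikes. They looked untouched in the last picture, except the mouse, which the arm mostly hid. No jar was knocked aside during the run that I saw.
- **Forces:** At the end stop the wrist moment reached about 7 N m for a moment, and force readings after each move stayed under about 6 N. The gripper was touching nothing when I handed in.

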